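Wind the core holder up with its crank

ROBOT

A 6-joint arm with a two-finger parallel gripper is mounted at the origin on a cart in front of the work surface, level with it; the furniture and walls round the work are solid. World frame = base frame: x ahead of the robot, y to its left, z up, the work surface at z = 0. Lengths are in m, angles in rad, forces in N, time in s.
With the tool pointing down it reaches from about 0.3 to 0.775 m from the base axis. Payload 14.6 kg.
Tool frame: the origin (TCP) lies at the very end of the fingers, on their centre line; the grasp point (between the pads) lies 19 mm behind it; x points along the fingers, z is the direction in which the jaws open and shut, and the axes are right-handed (so a half turn about x gives the same grasp; the last joint's range is limited). The gripper opens to 94 mm and grips with 3 to 60 N. Pads are 16 mm wide; open, the fingers measure 119 mm over their backs; the gripper's body (75 mm by 177 mm) begins 78 mm behind the grasp point.
Start: joints at [-1.205, 0.3, 1.521, -0, 1.321, -0.067], TCP at [0.231, -0.499, 0.171] pointing down, gripper open.
Joint ranges: [-3.03, 3.03], [-0.79, 2.21], [0.23, 2.52], [-1.04, 4.18], [0, 3.07], [-2.55, 2.55]. Speed limits (rad/s): [2.22, 2.22, 2.57, 3.14, 3.14, 3.14].

INTERFACE

Orientations are given as [roll, pitch, yaw] about the fixed x, y, z axes, in that order (R = Rz(yaw) Ry(pitch) Rx(roll)).
In Python, from station import ctrl gives the robot as it stands. The module is installed in compiled form; this text tells all that it offers.
- The arm moves only by the tool servo_tool, never from a script. Its argument "motion" is one flat list of numbers, 4 for each row, row after row: the shift along the tool's x, y, z in mm, then the turn about the tool's x in degrees. In form: [dx, dy, dz, roll, dx, dy, dz, roll, ...]. A call has 1 to 20 rows; each row is the pose to reach, as a shift and turn from the pose commanded when the call began, along the tool's axes at that moment; what a row does not reach only later rows make up. A row lasts 1/8 s, in which the tool goes at most 62.5 mm and 10.7 degrees, less where a joint would pass 70% of its speed; a pose out of reach is approached as far as the arm can. A call with a gripper value outside its range is refused whole. "gripper" is the opening, from 0 (shut) to 1 (fully open), set as the call begins (left out, the last holds). The fingers move at their own pace and stop on an object; "force" is the grip in N (left out, the last holds). Time passes only in rows, so rows that repeat a pose let the fingers close. It gives the time, the measured TCP pose, the force and the opening at its end, in the units of the state.
- ctrl.get_obs(): the state, without advancing time (a new reading comes with each control period).
- ctrl.camera(name): name is "scene" or "top" or "wrist"; returns a dict with "color" (384x512x3 uint8, red, green, blue), "z_map" (384x512 float32, m along the optical axis (not along the pixel's ray), 0 where there is no reading), "fx", "fy", "cx", "cy" (pixels), "rvec" (rotation vector, rad) and "tvec" (3), from world to camera coordinates, as OpenCV has them. Camera axes: x right, y down, z forward; pixel columns grow to the right and rows downward; lengths in m; the calibration is good to about 2 mm. A picture is of the moment at which its call begins.
- ctrl.hand_in(): hands the job in, once; it reports no verdict.
The state is a dict: "time_s": time; "qpos": joint angles; "joint_vel": joint speeds; "tau": joint torques, N m; "ee_pos": TCP position; "eef_rot": TCP orientation; "force": force on the tool from outside, world axes, zero at the start; "moment": the same for the moment, N m; "grip_width": finger opening in m.
Only numpy, scipy, OpenCV 4.12 (cv2) and the standard library are available. Lean on these libraries where they do the work, as an engineer would, in place of code of your own. Each camera call takes 0.05 s, during which the arm holds its last target.

TASK

Put the loose crank on the square shaft end of the core holder, fully home, take it by its turning knob and wind it clockwise, several full turns without letting it slip off, until the moving end plate has pushed the soil core against the other end plate and holds it firmly, but do not squeeze the core hard. Then let go and leave the crank on the shaft; do not disturb the tin, the vial and the weight standing nearby.

Things in the scene. Friction and masses are not known exactly. Their poses are not given: they have to be found in the camera images.
- shaft_foot (a point): Foot of the square shaft end, on its axis: top face of the round collar (42 mm across) on the grey gear housing of the core holder, 62 mm above the bench. From here the 16 mm square steel shaft stands up, 23 mm tall, its top 4 mm tapered to 12 mm. z is up, x and y are square to the flats and turn with the shaft. The bolted-down holder's bed runs from here to the robot's right
- screw (a joint): Angle of the square shaft, rad, 0 at the start, growing as it is wound clockwise seen from above; end stop at 28.5. One turn drives the moving end plate 20 mm towards the core. It takes 0.25 N m to turn (about 4.5 N sideways at the knob), stays where it is left, and every 10 N of squeeze on the core add 0.032 N m (0.6 N at the knob)
- crank_foot (a point): Centre of the lower face of the crank's hub, mouth of its square socket (17.5 mm wide, 24 mm deep, blind). The hub is a dark steel block 34 x 34 mm, 26 mm tall; the crank (about 0.33 kg) stands on it on the bench at the start. Fully home on the shaft, this point is at shaft_foot: the hub sits on the collar. The frame is that of crank
- crank: The crank: origin as crank_foot, z up, x along the arm towards the knob, x and y square to the socket's walls. The flat steel arm (16 mm wide, 7 mm thick, 26 to 33 mm above the hub's lower face) carries the knob 55 mm from the hub axis. The socket fits the shaft in any of four quarter turns
- crank_boss (a point): Centre of the square steel boss on top of the hub by which the crank is lifted: 20 x 20 mm, 20 mm tall, from 33 to 53 mm above the hub's lower face, on the hub axis, faces along the crank's x and y. Take it across the two faces that look along the crank's y (the knob is in the way along x)
- crank_knob (a point): Centre of the black knob: an upright sleeve 21 mm across and 46 mm tall that turns freely on its pin, 55 mm from the hub axis; it spans 38 to 84 mm above the hub's lower face (this point is at 61). Take it by its upper part, with the fingertips above the boss top (53 mm), so that they pass over the boss while the crank goes round
- jaw: The moving end plate of the holder: steel, 84 mm wide, 66 mm tall, 9 mm thick, carried on two springs that give way 1 mm for every 8 N after the first 10 N (12 mm at most); origin on the bench under the shaft at the start; it moves along its own -y when wound
- plate_face (a point): Centre of the moving end plate's pressing face, 50 mm above the bench; the face looks along the holder's own -y (towards the core)
- core: Wax-dipped brown soil core, 178 mm long, 84 mm thick, lying loose between the rails of the bed, its y along the bed; origin at the centre of its underside. Held firmly when squeezed with 20 N or more, damaged above 90 N. The other end plate beyond it is clamped at a different place each time, so that 2.2 to 3.5 turns are needed before the core is held
- tin_mid (a point): Bystander: closed aluminium moisture tin, 69 mm across, 44 mm tall; point at half height
- vial_mid (a point): Bystander: glass vial with white cap, 34 mm across, 77 mm tall; point at half height
- weight_mid (a point): Bystander: brass-coloured knobbed weight, 38 mm across, 50 mm tall; point at half height

How it is judged:
By the outcome, as a careful person would: the job done as asked, in the order asked, and still so for the second after the job is handed in, with the robot touching nothing.
It also fails if it takes over 72 s, if anything falls off the work surface, if the arm or the gripper's body presses on something with over 40 N, if the wrist force passes 120 N, or if a joint passes its speed limit or range.

## Working session

There is one attempt and no reset: what is moved stays moved. The work goes in short steps, Python scripts to look and compute and a tool call to move; the robot and the scene stay as the last step left them, time stands still between calls to the robot, and variables do not carry over. Pictures are saved under pics/ and viewed, and the job is handed in when it is done.

Besides the shell and the picture viewer there is one more tool, called after "Request:" as name(argument=value, ...), one argument or row to a line, values as JSON. servo_tool: Moves the arm, as the interface text tells. Its arguments: {"type":"object","properties":{"motion":{"type":"array","items":{"type":"number"}},"gripper":{"type":"number"},"force":{"type":"number"}},"required":["motion"]}

```bash
mkdir -p pics; cat > h.py <<'E'
import numpy as np, cv2
from station import ctrl
from scipy.spatial.transform import Rotation as R
def cam(n):
    c=ctrl.camera(n); c['R']=cv2.Rodrigues(np.array(c['rvec'],float))[0]; c['t']=np.array(c['tvec'],float).ravel(); return c
def save(c,fn,box=None,s=1):
    im=c['color'][:,:,::-1]
    if box: im=im[box[1]:box[3],box[0]:box[2]]
    if s!=1: im=cv2.resize(im,None,fx=s,fy=s,interpolation=cv2.INTER_CUBIC)
    cv2.imwrite('pics/'+fn,im)
def xyz(c):
    v,u=np.mgrid[0:384,0:512]; z=c['z_map']
    P=np.stack([(u-c['cx'])/c['fx']*z,(v-c['cy'])/c['fy']*z,z],-1)
    return (P-c['t'])@c['R']
def ray(c,u,v,z):
    d=c['R'].T@np.array([(u-c['cx'])/c['fx'],(v-c['cy'])/c['fy'],1]); o=-c['R'].T@c['t']
    return o+d*(z-o[2])/d[2]
def proj(c,p):
    q=c['R']@np.array(p)+c['t']; return q[0]/q[2]*c['fx']+c['cx'],q[1]/q[2]*c['fy']+c['cy']
E
python3 - <<'E'
from h import *
o=ctrl.get_obs(); print({k:np.round(v,3) for k,v in o.items()})
for n in ['top','scene','wrist']:
    c=cam(n); save(c,n+'0.png',s=1.5); print(n,-c['R'].T@c['t'],c['fx'])
    np.savez('/tmp/'+n,**{k:np.array(v) for k,v in c.items()})
E
```

```text
{'time_s': np.float64(0.0), 'qpos': array([-1.205,  0.3  ,  1.522,  0.   ,  1.321, -0.067]), 'joint_vel': array([-0.001, -0.001, -0.001, -0.002, -0.001, -0.   ]), 'tau': array([ 1.0000e-03, -5.3180e+01, -3.5274e+01,  7.1000e-02,  2.4000e-02,
       -0.0000e+00]), 'ee_pos': array([ 0.231, -0.499,  0.171]), 'eef_rot': array([3.064, 1.57 , 1.926]), 'force': array([ 0.844,  0.409, -0.188]), 'moment': array([-0.003,  0.018, -0.004]), 'grip_width': np.float64(0.094)}
top [0.40996941 0.09676194 0.92864713] 392.64927019042426
scene [0.1509379  0.59521264 0.65723645] 383.237069030359
wrist [ 0.30000836 -0.4675421   0.38450163] 307.4563498032226
```

View pics/top0.png

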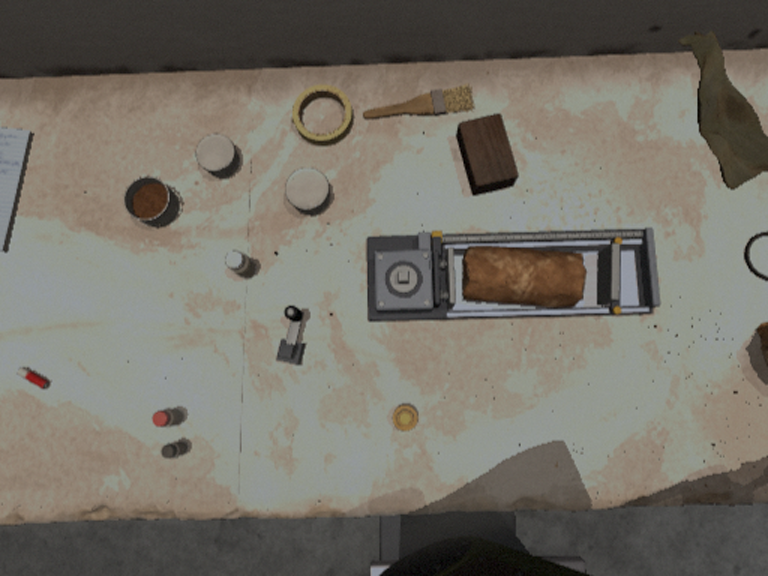

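View pics/scene0.png

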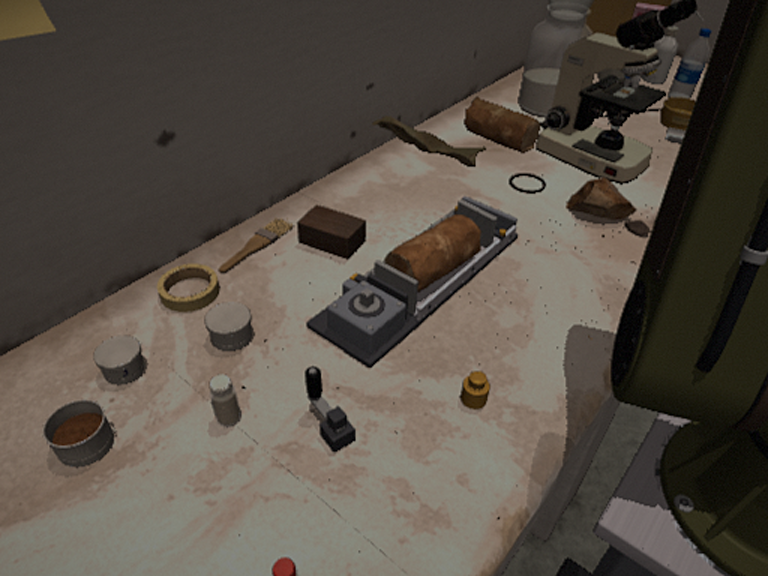

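View pics/wrist0.png

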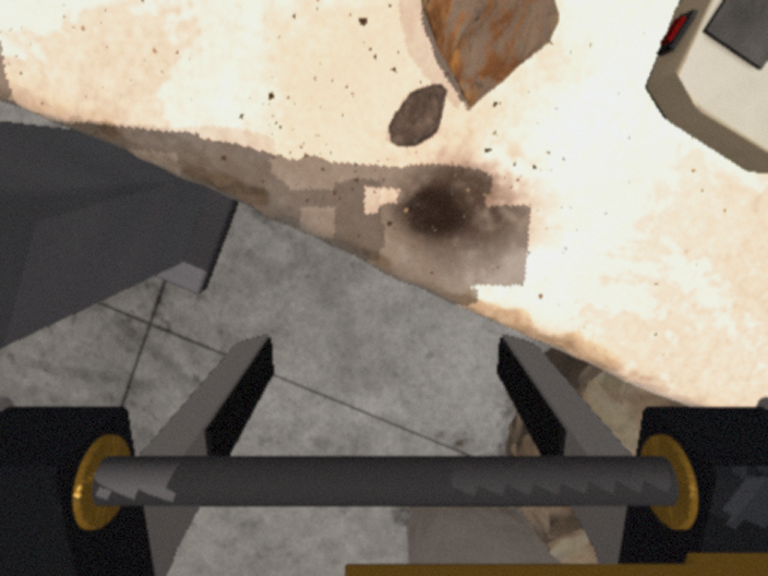

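The top view shows the crank at about (293,335) in the enlarged picture, with its knob at (293,313), and the shaft at (403,278). The core lies at (525,277), the vial at (237,262), the tin at (307,190) and the weight at (404,417).

```bash
python3 - <<'E'
from h import *
c=dict(np.load('/tmp/top.npz')); save(c,'t1.png',(170,190,230,250),10); save(c,'t2.png',(235,145,310,220),8)
s=dict(np.load('/tmp/scene.npz')); save(s,'s1.png',(190,230,260,310),8)
P=xyz(c)
for n,(u,v) in dict(boss=(196,228),knob=(195,208),shaft=(269,184),tin=(205,125),vial=(156,173),weight=(270,277),collar=(262,192)).items():
    print(n,P[v,u].round(4))
S=xyz(s)
m=(S[...,2]>.03)&(S[...,2]<.12)
for nm,Q in(('top',P),('scene',S)):
  for lo,hi in((.028,.038),(.045,.058),(.075,.09)):
    k=(Q[...,2]>lo)&(Q[...,2]<hi)&(Q[...,0]>.2)&(Q[...,0]<.45)&(Q[...,1]>.17)&(Q[...,1]<.28)&(Q[...,0]<.39)
    p=Q[k]; print(nm,lo,len(p),p.mean(0).round(4),p.min(0).round(3),p.max(0).round(3))
E
```

```text
boss [0.4841 0.2635 0.0313]
knob [0.523  0.2553 0.0865]
shaft [0.5704 0.0931 0.086 ]
tin [0.7259 0.2393 0.0424]
vial [0.6057 0.3439 0.0779]
weight [0.3701 0.0978 0.05  ]
collar [0.5572 0.1093 0.0627]<stdin>:12: RuntimeWarning: Mean of empty slice.
  ret = um.true_divide(
Traceback (most recent call last):
ValueError: zero-size array to reduction operation minimum which has no identity
```

```bash
ls pics
```

```text
s1.png
scene0.png
t1.png
t2.png
top0.png
wrist0.png
```

View pics/t1.png

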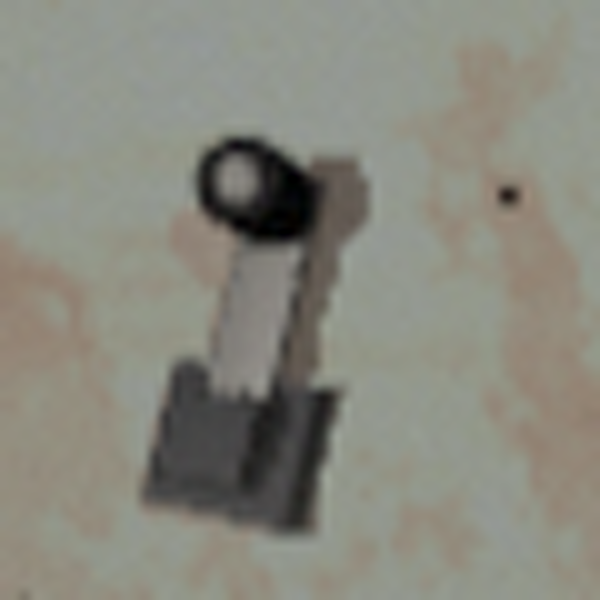

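View pics/t2.png

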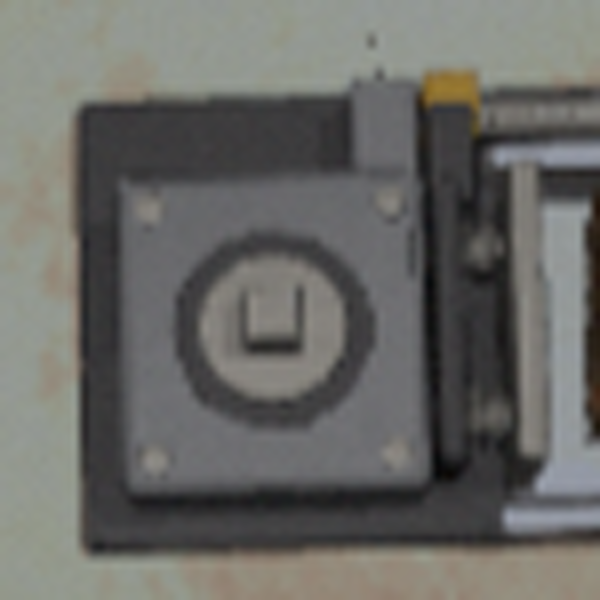

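View pics/s1.png

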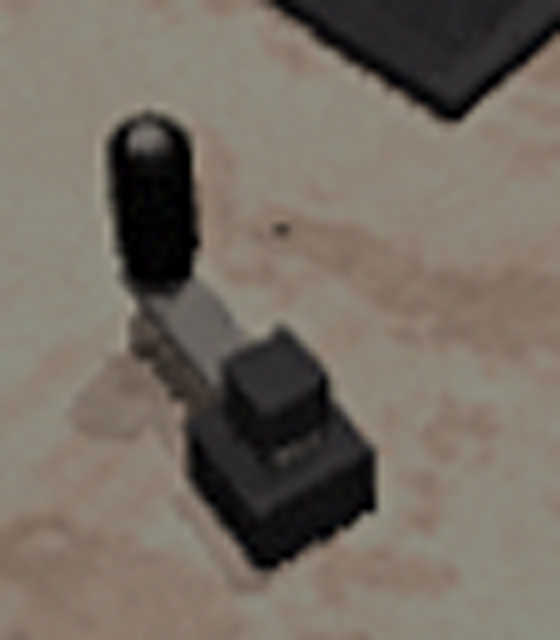

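```bash
python3 - <<'E'
from h import *
np.set_printoptions(suppress=True)
c=dict(np.load('/tmp/top.npz')); s=dict(np.load('/tmp/scene.npz'))
P=xyz(c);S=xyz(s)
for nm,Q in(('top',P),('scene',S)):
  for lo,hi in((.022,.029),(.030,.037),(.048,.058),(.078,.09)):
    k=(Q[...,2]>lo)&(Q[...,2]<hi)&(Q[...,0]>.42)&(Q[...,0]<.56)&(Q[...,1]>.2)&(Q[...,1]<.31)
    p=Q[k].astype(np.float32)
    if len(p)<4: print(nm,lo,len(p)); continue
    r=cv2.minAreaRect(p[:,:2]*1000)
    print(nm,lo,len(p),p.mean(0).round(4),r)
  for lo,hi in((.083,.09),(.0605,.0655)):
    k=(Q[...,2]>lo)&(Q[...,2]<hi)&(Q[...,0]>.54)&(Q[...,0]<.61)&(Q[...,1]>.06)&(Q[...,1]<.13)
    p=Q[k].astype(np.float32)
    if len(p)>3:print('shaft',nm,lo,len(p),p.mean(0).round(4),cv2.minAreaRect(p[:,:2]*1000))
t=lambda x,y:(170+(x+.5)/10-.5,190+(y+.5)/10-.5)
print('knobtop',ray(c,*t(238,178),.084))
w=lambda x,y:(235+(x+.5)/8-.5,145+(y+.5)/8-.5)
for q in((250,287),(302,287),(298,343),(247,343)): print('sh top',ray(c,*w(*q),.085))
print('collar',ray(c,*w(273,327),.062))
for q in((122,178),(427,178),(433,488),(130,495)): print('housing',ray(c,*w(*q),.055), P[int(w(*q)[1]),int(w(*q)[0])])
a=lambda x,y:(190+(x+.5)/8-.5,230+(y+.5)/8-.5)
print('scene knobtop',ray(s,*a(150,132),.084))
for q in((222,368),(283,325),(327,372),(262,412)): print('scene boss',ray(s,*a(*q),.053))
save(s,'s2.png',(200,180,290,245),8)
E
```

```text
top 0.022 113 [0.468  0.2687 0.0253] ((477.98321533203125, 270.6351013183594), (34.55236053466797, 49.578025817871094), 76.99276733398438)
top 0.03 106 [0.4984 0.2645 0.0326] ((500.4500732421875, 264.0892639160156), (17.05836296081543, 62.8538818359375), 76.99220275878906)
top 0.048 91 [0.4755 0.2702 0.0523] ((493.29669189453125, 266.6564636230469), (20.265758514404297, 66.55760192871094), 75.07481384277344)
top 0.078 66 [0.5234 0.2583 0.0836] ((523.5084228515625, 258.1360778808594), (17.53014373779297, 17.701570510864258), 87.41534423828125)
shaft top 0.083 39 [0.5709 0.0935 0.0851] ((570.8087768554688, 93.09288024902344), (13.147150039672852, 13.735838890075684), 88.00664520263672)
shaft top 0.0605 191 [0.5717 0.0941 0.0621] ((575.4190673828125, 95.05039978027344), (67.86597442626953, 68.51702117919922), 88.46580505371094)
scene 0.022 166 [0.4655 0.2796 0.0267] ((490.8415832519531, 269.6727294921875), (35.195411682128906, 78.39926147460938), 77.92542266845703)
scene 0.03 122 [0.5001 0.2681 0.0339] ((493.4034118652344, 268.40252685546875), (16.949905395507812, 70.20602416992188), 73
[... 686 characters left out ...]
831671 0.08557379 0.085     ]
sh top [0.5627917  0.08721594 0.085     ]
sh top [0.56327489 0.10112244 0.085     ]
collar [0.5717605  0.09380245 0.062     ]
housing [0.61779287 0.1353717  0.055     ] [0.63062564 0.13927137 0.00975804]
housing [0.61467269 0.04849178 0.055     ] [0.61972448 0.04985646 0.04198762]
housing [0.52566259 0.05054998 0.055     ] [0.52714786 0.05197222 0.05378361]
housing [0.52654657 0.13549945 0.055     ] [0.53354127 0.13934615 0.01085809]
scene knobtop [0.52484007 0.2575719  0.084     ]
scene boss [0.47949272 0.28175816 0.053     ]
scene boss [0.47700409 0.26277101 0.053     ]
scene boss [0.45945535 0.26627809 0.053     ]
scene boss [0.4634499  0.28494695 0.053     ]
```

View pics/s2.png

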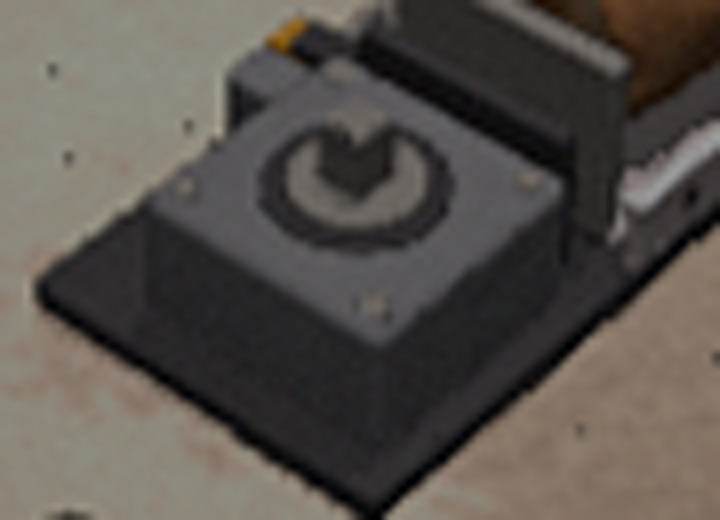

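```bash
cat >> h.py <<'E'
def bosscentre(c,x0,x1,y0,y1,lo=.048,hi=.058):
    Q=xyz(c);k=(Q[...,2]>lo)&(Q[...,2]<hi)&(Q[...,0]>x0)&(Q[...,0]<x1)&(Q[...,1]>y0)&(Q[...,1]<y1)
    p=Q[k].astype(np.float32); return len(p),p.mean(0).round(4),cv2.minAreaRect(p[:,:2]*1000)
def plan(pos,jaw=None):
    """rel shift (mm, tool axes) and roll deg for target TCP pos and jaw axis yaw(deg)"""
    o=ctrl.get_obs(); M=R.from_euler('xyz',o['eef_rot']).as_matrix()
    d=M.T@(np.array(pos)-o['ee_pos'])*1000
    r=0
    if jaw is not None:
        cur=np.degrees(np.arctan2(M[1,2],M[0,2])); 
        # tool x down: +roll turns cw from above
        r=-((jaw-cur+90)%180-90)
        print('jaw yaw now',cur.round(2))
    print('shift',d.round(1),'roll',round(r,2),'ee',o['ee_pos'].round(4),'F',np.array(o['force']).round(1),'w',round(float(o['grip_width']),4),'t',round(float(o['time_s']),2), 'q',np.array(o['qpos']).round(2))
    return d,r
E
python3 - <<'E'
from h import *
np.set_printoptions(suppress=True)
for n in('top','scene'):
    c=dict(np.load(f'/tmp/{n}.npz')); print(bosscentre(c,.45,.495,.25,.30)); 
o=ctrl.get_obs(); print(R.from_euler('xyz',o['eef_rot']).as_matrix().round(3))
plan([.47,.272,.15],76.5); plan([.47,.272,.034])
E
```

```text
(81, array([0.4703, 0.2723, 0.0522], dtype=float32), ((470.4819030761719, 272.6359558105469), (20.185932159423828, 19.434812545776367), 76.02960205078125))
(110, array([0.4688, 0.2752, 0.0536], dtype=float32), ((469.8993225097656, 274.0790710449219), (20.46146583557129, 20.85028076171875), 76.85675048828125))
[[-0.     0.908  0.419]
 [ 0.001  0.419 -0.908]
 [-1.     0.    -0.001]]
jaw yaw now -65.21
shift [  21.3  540.7 -599.6] roll 38.29 ee [ 0.2306 -0.4991  0.1707] F [ 0.4  0.4 -0.1] w 0.0941 t 0.15 q [-1.2   0.3   1.52  0.    1.32 -0.07]
shift [ 137.3  540.7 -599.5] roll 0 ee [ 0.2306 -0.4991  0.1707] F [ 0.4  0.4 -0.1] w 0.0941 t 0.15 q [-1.2   0.3   1.52  0.    1.32 -0.07]
```

Request:
servo_tool(
  motion=[20, 270, -300, -70, 20, 270, -300, -70, 20, 270, -300, -70, 20, 270, -300, -70, 20, 270, -300, -70, 20, 270, -300, -70, 20, 270, -300, -70, 20, 541, -601, -141.7, 20, 541, -601, -141.7, 20, 541, -601, -141.7, 20, 541, -601, -141.7, 20, 541, -601, -141.7, 20, 541, -601, -141.7, 20, 541, -601, -141.7, 20, 541, -601, -141.7, 20, 541, -601, -141.7, 20, 541, -601, -141.7],
  gripper=1,
  force=50,
)

```text
time_s: 2.28
ee_pos: [0.4697, 0.2723, 0.1514]
eef_rot: [-1.174, 1.571, 0.159]
force: [-0.2, 0.2, 0.4]
grip_width: 0.0938
```

```bash
python3 - <<'E'
from h import *
c=cam('wrist'); save(c,'w1.png',s=1.5); np.savez('/tmp/w1',**{k:np.array(v) for k,v in c.items()})
print(bosscentre(c,.45,.495,.25,.30)); print('knob',bosscentre(c,.505,.54,.24,.28,.08,.09)); plan([.470,.2733,.032],76.5)
E
```

```text
(359, array([0.4683, 0.2739, 0.0531], dtype=float32), ((468.6483459472656, 273.86199951171875), (18.94889259338379, 19.79386329650879), 76.1677474975586))
knob (312, array([0.5207, 0.2602, 0.0841], dtype=float32), ((521.5118408203125, 260.0452575683594), (20.198408126831055, 19.014448165893555), 55.25788879394531))
jaw yaw now 76.39
shift [119.4   0.    0.9] roll -0.11 ee [0.4698 0.2724 0.1514] F [-0.8 -0.4 -0.4] w 0.0944 t 2.33 q [ 0.46  0.3   1.57 -0.    1.27 -0.88]
```

View pics/w1.png

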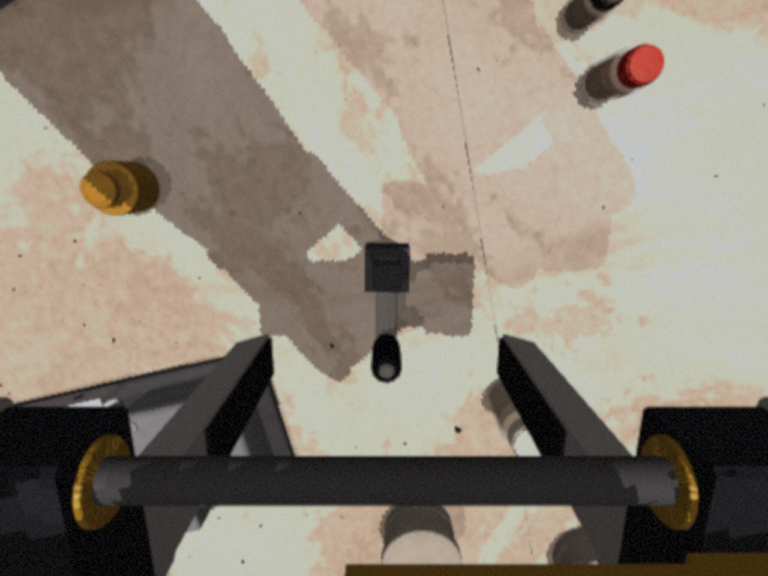

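The wrist view shows the crank squared up with the jaws. The boss is at (387,265) and the knob at (386,360), and both fingers have a clear way down. I'll lower and grip.

Request:
servo_tool(
  motion=[40, 0, 1, 0, 80, 0, 1, 0, 105, 0, 1, 0, 119, 0, 1, 0, 119, 0, 1, 0, 119, 0, 1, 0],
)

```text
time_s: 3.08
ee_pos: [0.4706, 0.2743, 0.0333]
eef_rot: [-0.877, 1.569, 0.458]
force: [-0.5, 0.8, -0.2]
grip_width: 0.0944
```

Request:
servo_tool(
  motion=[0, 0, 0, 0, 0, 0, 0, 0, 0, 0, 0, 0, 0, 0, 0, 0, 0, 0, 0, 0, 0, 0, 0, 0],
  gripper=0,
  force=50,
)

```text
time_s: 3.82
ee_pos: [0.4699, 0.2742, 0.0321]
eef_rot: [1.933, 1.571, -3.015]
force: [-0.3, 0.2, 0.1]
grip_width: 0.0375
```

Request:
servo_tool(
  motion=[0, 0, 0, 0, 0, 0, 0, 0, 0, 0, 0, 0, 0, 0, 0, 0],
)

```text
time_s: 4.32
ee_pos: [0.47, 0.2742, 0.0322]
eef_rot: [-0.916, 1.571, 0.419]
force: [-0.6, -0.1, -0.6]
grip_width: 0.0003
```

Request:
servo_tool(
  motion=[-40, 0, 0, 0, -80, 0, 0, 0, -118, 0, 0, 0, -118, 0, 0, 0],
)

```text
time_s: 4.82
ee_pos: [0.4711, 0.2748, 0.1529]
eef_rot: [-0.874, 1.566, 0.461]
force: [-1.3, -0.6, -0.6]
grip_width: 0.0001
```

```bash
python3 - <<'E'
from h import *
plan([.5705,.0945,.150],88)
c=cam('scene'); save(c,'s3.png',(150,120,360,320),3.5)
w=cam('wrist'); save(w,'w2.png',s=1.5)
plan([.5705,.0945,.150],88)
for z in(w,): print(bosscentre(z,.44,.495,.25,.30,.16,.18)); print('knob',bosscentre(z,.50,.545,.23,.29,.19,.215))
print('sh',bosscentre(w,.54,.60,.06,.13,.083,.09))
E
```

```text
jaw yaw now 76.5
shift [   3.  -138.7 -152.1] roll -11.5 ee [0.4711 0.2748 0.1529] F [-1.3 -0.6 -0.6] w 0.0001 t 4.83 q [ 0.46  0.3   1.56  0.    1.27 -0.87]
jaw yaw now 76.5
shift [  -0.3 -139.9 -151.1] roll -11.5 ee [0.4697 0.2741 0.1497] F [-0.7  0.4 -0.9] w 0.0003 t 4.92 q [ 0.46  0.3   1.57 -0.    1.27 -0.87]
(0, array([nan, nan, nan], dtype=float32), ((0.0, 0.0), (0.0, 0.0), 0.0))
knob (0, array([nan, nan, nan], dtype=float32), ((0.0, 0.0), (0.0, 0.0), 0.0))
sh (0, array([nan, nan, nan], dtype=float32), ((0.0, 0.0), (0.0, 0.0), 0.0))h.py:22: RuntimeWarning: Mean of empty slice.
  p=Q[k].astype(np.float32); return len(p),p.mean(0).round(4),cv2.minAreaRect(p[:,:2]*1000)
  ret = um.true_divide(
```

View pics/s3.png

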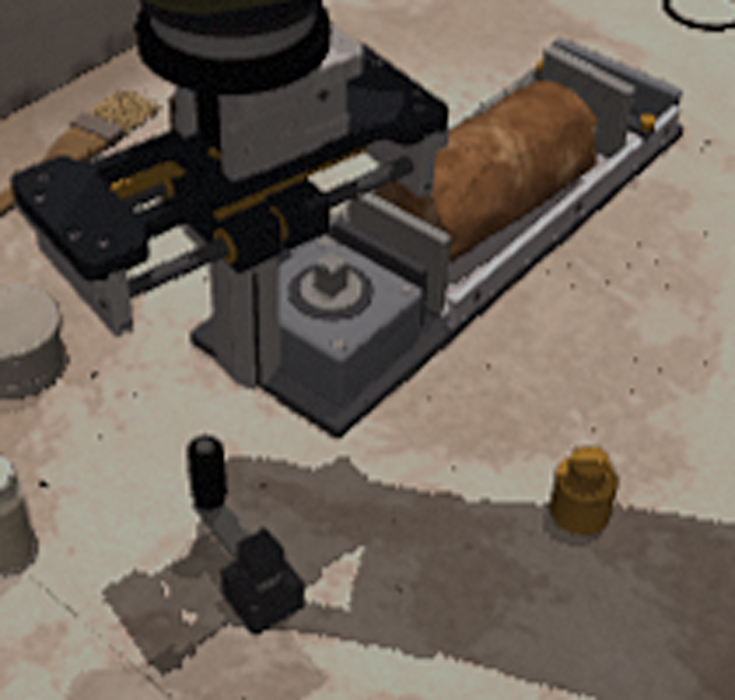

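View pics/w2.png

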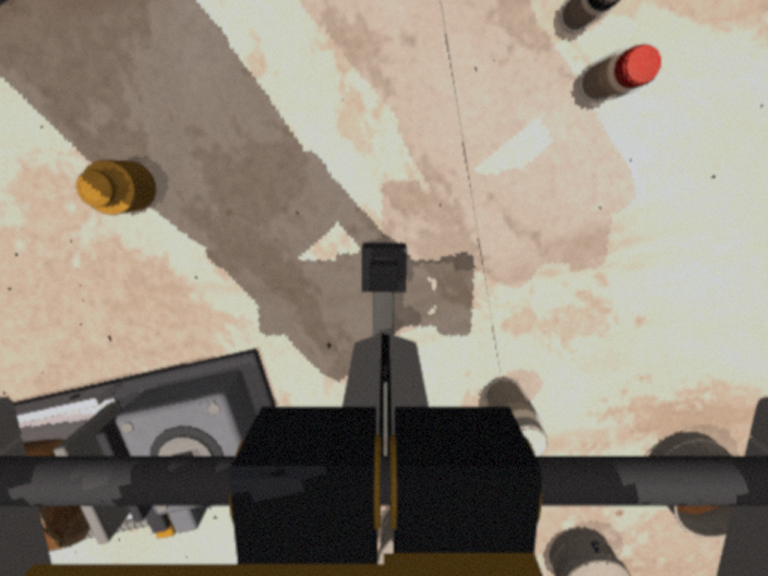

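```bash
python3 - <<'E'
from h import *
np.set_printoptions(suppress=True)
o=ctrl.get_obs();p=np.array(o['ee_pos']);M=R.from_euler('xyz',o['eef_rot']).as_matrix()
for n in('scene','wrist','top'):
    c=cam(n); u,v=proj(c,p); print(n,u,v, 'in s3:',(u-150)*3.5,(v-120)*3.5,'x1.5',u*1.5,v*1.5)
    for q in ([.47,.2735,.053],[.571,.094,.085]): print(np.array(proj(c,q))*1.5)
    if n=='top': save(c,'t3.png',s=1.5)
    if n=='wrist':
        print('cam in tool',M.T@(-c['R'].T@c['t']-p),'\n',c['R']@M)
E
```

```text
scene 222.17593902856672 242.22914354251216 in s3: 252.6157865999835 427.8020023987926 x1.5 333.26390854285006 363.34371531376826
[335.78288407 413.2513271 ]
[366.48494636 291.10156481]
wrist 257.2104234273924 218.7590910536518 in s3: 375.2364819958734 345.65681868778125 x1.5 385.8156351410886 328.1386365804777
[384.89940363 281.60667384]
[170.71424028 485.66293374]
cam in tool [-0.21331573  0.07612303 -0.00029274] 
 [[ 0.00094214 -0.00059874  0.99999938]
 [-0.26033416 -0.96551852 -0.00033283]
 [ 0.96551812 -0.26033369 -0.00106553]]
top 179.68039102662436 230.8522469962064 in s3: 103.88136859318527 387.98286448672235 x1.5 269.5205865399365 346.27837049430957
[284.63583188 350.61171888]
[402.86739206 275.77719971]
```

View pics/t3.png

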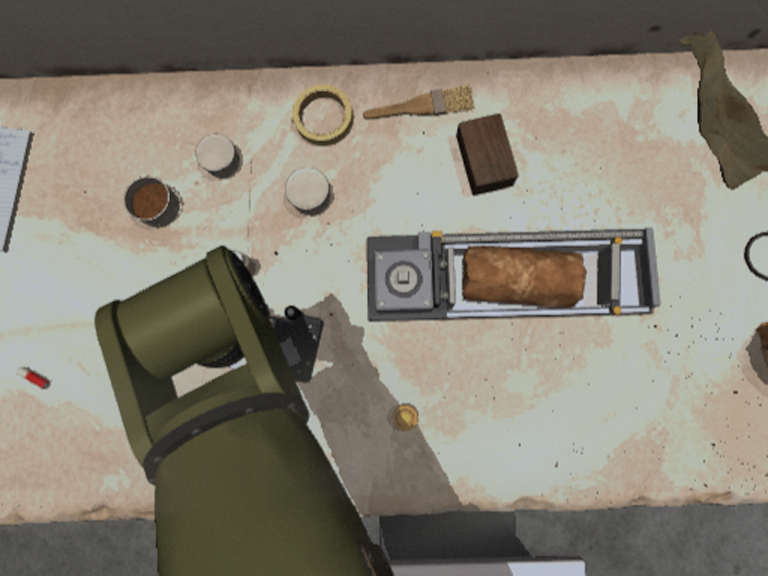

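```bash
python3 - <<'E'
from h import *
np.set_printoptions(suppress=True)
o=ctrl.get_obs();p=np.array(o['ee_pos']);M=R.from_euler('xyz',o['eef_rot']).as_matrix()
for n in('scene','wrist'):
    c=cam(n); Q=(xyz(c)-p)@M
    k=(np.abs(Q[...,1])<.03)&(np.abs(Q[...,2])<.03)&(Q[...,0]>-.1)&(Q[...,0]<.03)
    q=Q[k]; print(n,len(q),q.min(0),q.max(0))
    print(np.histogram(q[:,0],np.arange(-.1,.035,.005)))
    for lo in np.arange(-.06,.02,.01):
        t=q[(q[:,0]>lo)&(q[:,0]<lo+.01)]
        if len(t): print(lo.round(3),len(t),t.min(0).round(3),t.max(0).round(3))
E
```

```text
scene 476 [-0.09973685 -0.0100206  -0.01254637] [-0.03657698  0.0105197   0.01378932]
(array([42, 40, 45, 43, 40, 39, 41, 43, 39, 37, 38, 19, 10,  0,  0,  0,  0,
        0,  0,  0,  0,  0,  0,  0,  0,  0]), array([-0.1  , -0.095, -0.09 , -0.085, -0.08 , -0.075, -0.07 , -0.065,
       -0.06 , -0.055, -0.05 , -0.045, -0.04 , -0.035, -0.03 , -0.025,
       -0.02 , -0.015, -0.01 , -0.005,  0.   ,  0.005,  0.01 ,  0.015,
        0.02 ,  0.025,  0.03 ]))
-0.06 76 [-0.06  -0.01  -0.012] [-0.05   0.01   0.014]
-0.05 57 [-0.05  -0.009 -0.012] [-0.04   0.01   0.013]
-0.04 10 [-0.04   0.007 -0.005] [-0.037  0.01   0.005]
wrist 2387 [-0.09996691 -0.00838496 -0.01285485] [-0.0349751   0.010558    0.01217664]
(array([ 65, 281, 333, 266, 232, 218, 197, 169, 177, 140, 139, 110,  59,
         1,   0,   0,   0,   0,   0,   0,   0,   0,   0,   0,   0,   0]), array([-0.1  , -0.095, -0.09 , -0.085, -0.08 , -0.075, -0.07 , -0.065,
       -0.06 , -0.055, -0.05 , -0.045, -0.04 , -0.035, -0.03 , -0.025,
       -0.02 , -0.015, -0.01 , -0.005,  0.   ,  0.005,  0.01 ,  0.015,
        0.02 ,  0.025,  0.03 ]))
-0.06 317 [-0.06   0.007 -0.013] [-0.05   0.01   0.012]
-0.05 249 [-0.05   0.007 -0.012] [-0.04   0.01   0.012]
-0.04 60 [-0.04   0.008 -0.007] [-0.035  0.01   0.007]
```

Both cameras put the real fingertips about 36 mm behind the stated TCP along the tool axis, with no sideways offset. So the first grip closed above the boss and missed it; the crank did not move. I'll allow for the 36 mm and check during the descent.

Request:
servo_tool(
  motion=[0, 0, 0, 0, 0, 0, 0, 0, 0, 0, 0, 0, 0, 0, 0, 0, 35, 0, 0, 0, 70, 0, 0, 0, 100, 0, 0, 0, 115, 0, 0, 0, 115, 0, 0, 0],
  gripper=0.6,
  force=50,
)

```text
time_s: 6.3
ee_pos: [0.4698, 0.2741, 0.0348]
eef_rot: [2.265, 1.57, -2.683]
force: [0.0, -0.1, 0.8]
grip_width: 0.0565
```

```bash
python3 - <<'E'
from h import *
np.set_printoptions(suppress=True)
o=ctrl.get_obs();p=np.array(o['ee_pos']);M=R.from_euler('xyz',o['eef_rot']).as_matrix()
for n in('scene','wrist'):
    c=cam(n); W=xyz(c);Q=(W-p)@M
    if n=='scene': save(c,'s4.png',(150,150,300,310),4)
    for sg in(1,-1):
        k=(np.abs(Q[...,1])<.02)&(sg*Q[...,2]>.026)&(sg*Q[...,2]<.045)&(Q[...,0]>-.1)&(W[...,2]>.035)
        q=W[k]; t=Q[k]; print(n,sg,len(q),q[:,2].min(), np.sort(q[:,2])[:8],t.min(0),t.max(0))
plan([.470,.2735,-.004])
E
```

```text
scene 1 208 0.07121360359825536 [0.0712136  0.0721797  0.07401045 0.07460716 0.07754852 0.07802812
 0.07809831 0.0787916 ] [-0.09984821 -0.00971187  0.02817115] [-0.03640399  0.01040697  0.04129426]
scene -1 239 0.07029356027335405 [0.07029356 0.07152977 0.07234701 0.0731639  0.07350988 0.07364373
 0.07367296 0.07428074] [-0.09997652 -0.00953391 -0.04030876] [-0.03545587  0.0099228  -0.02679593]
wrist 1 2007 0.07006705866020721 [0.07006706 0.07016806 0.07024243 0.0702729  0.07032619 0.07065046
 0.07068021 0.07078096] [-0.0999438  -0.00864126  0.02781741] [-0.03525609  0.0099227   0.04026593]
wrist -1 2009 0.07016163445191519 [0.07016163 0.07057018 0.0706117  0.07064582 0.07069834 0.07072087
 0.07097902 0.07114188] [-0.09999585 -0.00898972 -0.04069653] [-0.03531021  0.01004539 -0.02786721]
shift [40.2  0.3 -1.1] roll 0 ee [0.4705 0.2745 0.0362] F [-0.2 -0.1  0.4] w 0.0565 t 6.4 q [ 0.46  0.44  1.67  0.    1.03 -0.87]
```

View pics/s4.png

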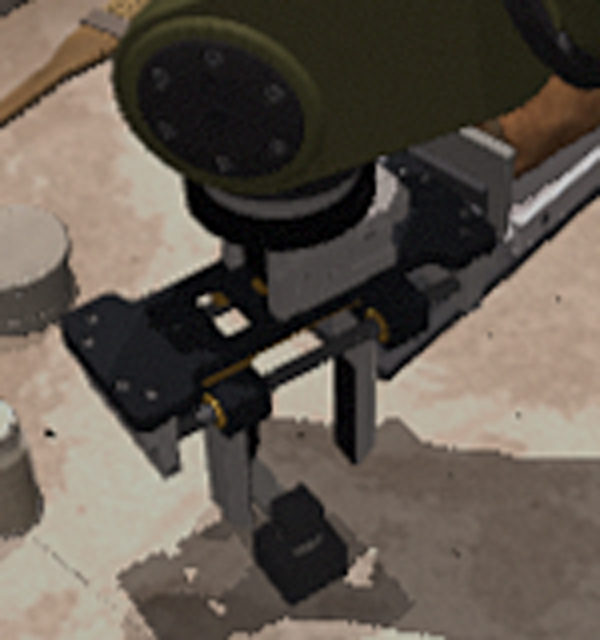

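Request:
servo_tool(
  motion=[20, 0, 0, 0, 32, 0, -1, 0, 39, 0, -1, 0, 39, 0, -1, 0, 39, 0, -1, 0],
)

```text
time_s: 7.02
ee_pos: [0.47, 0.2734, -0.0033]
eef_rot: [-0.879, 1.57, 0.456]
force: [-0.0, 0.9, 0.2]
grip_width: 0.0564
```

Request:
servo_tool(
  motion=[0, 0, 0, 0, 0, 0, 0, 0, 0, 0, 0, 0, 0, 0, 0, 0, 0, 0, 0, 0],
  gripper=0,
  force=50,
)

```text
time_s: 7.65
ee_pos: [0.4697, 0.2732, -0.0038]
eef_rot: [1.038, 1.571, 2.374]
force: [-0.3, -0.1, -0.1]
grip_width: 0.0195
```

The width now reads 19.5 mm, which fits the 20 mm boss. Next I lift.

Request:
servo_tool(
  motion=[-30, 0, 0, 0, -70, 0, 0, 0, -110, 0, 0, 0, -120, 0, 0, 0, -120, 0, 0, 0, -120, 0, 0, 0],
)

```text
time_s: 8.4
ee_pos: [0.469, 0.2728, 0.1142]
eef_rot: [2.267, 1.568, -2.681]
force: [0.1, 0.4, -3.2]
grip_width: 0.0195
```

```bash
python3 - <<'E'
from h import *
plan([.5705,.0945,.116],88)
c=cam('scene'); save(c,'s5.png',(150,120,300,280),4)
w=cam('wrist'); save(w,'w5.png',s=1.5)
print('knob',bosscentre(w,.49,.55,.23,.29,.19,.22))
print('hub',bosscentre(w,.43,.51,.23,.31,.135,.16))
k=plan([.5705,.0945,.116],88)
E
```

```text
jaw yaw now 76.5
shift [  -1.8 -140.4 -149.7] roll -11.5 ee [0.469  0.2728 0.1142] F [ 0.1  0.4 -3.2] w 0.0195 t 8.4 q [ 0.46  0.34  1.61 -0.    1.2  -0.88]
knob (1091, array([0.5154, 0.2612, 0.1984], dtype=float32), ((516.5574340820312, 260.83880615234375), (20.952537536621094, 11.685504913330078), 77.15455627441406))
hub (2132, array([0.4713, 0.2719, 0.1483], dtype=float32), ((478.66748046875, 274.9440612792969), (62.422481536865234, 41.00543212890625), 1.0145041942596436))
jaw yaw now 76.5
shift [  -1.4 -140.2 -149.8] roll -11.5 ee [0.4692 0.2729 0.1146] F [-0.7  0.3 -3.6] w 0.0195 t 8.5 q [ 0.46  0.34  1.61 -0.    1.2  -0.88]
```

View pics/s5.png

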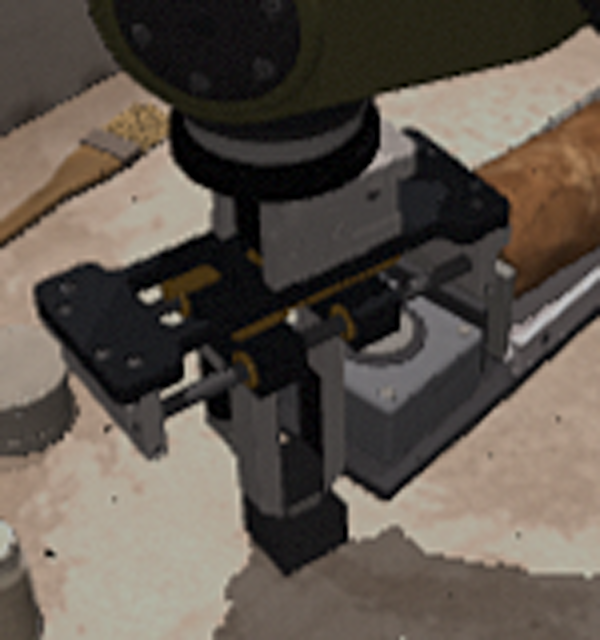

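View pics/w5.png

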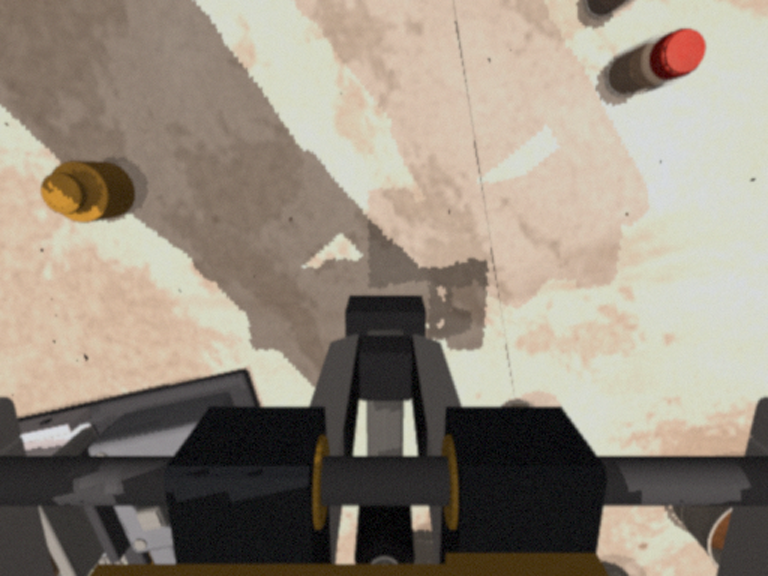

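```bash
python3 - <<'E'
from h import *
np.set_printoptions(suppress=True)
o=ctrl.get_obs();p=np.array(o['ee_pos']);M=R.from_euler('xyz',o['eef_rot']).as_matrix()
c=cam('wrist'); W=xyz(c);Q=(W-p)@M
k=(np.abs(Q[...,2])<.006)&(Q[...,1]<.06)&(Q[...,1]>-.08)&(Q[...,0]>-.1)&(Q[...,0]<.02)
q=Q[k]
for y in np.arange(-.075,.03,.004):
    t=q[(q[:,1]>=y)&(q[:,1]<y+.004)]
    if len(t): print(round(y+.002,3),len(t),'x',np.percentile(t[:,0],[5,50,95]).round(4))
plan([.5706,.0944,.116],88.3)
E
```

```text
-0.053 52 x [-0.0888 -0.088  -0.0872]
-0.049 192 x [-0.0891 -0.088  -0.0864]
-0.045 719 x [-0.0876 -0.0797 -0.0366]
-0.041 98 x [-0.0381 -0.037  -0.0359]
-0.037 106 x [-0.0379 -0.037  -0.0362]
-0.033 101 x [-0.0379 -0.0369 -0.036 ]
-0.029 109 x [-0.0379 -0.0371 -0.0359]
-0.025 102 x [-0.0377 -0.0369 -0.036 ]
-0.021 92 x [-0.0381 -0.037  -0.0361]
-0.009 57 x [-0.0576 -0.0567 -0.0559]
-0.005 135 x [-0.0581 -0.0571 -0.0562]
-0.001 138 x [-0.0581 -0.0572 -0.0561]
0.003 141 x [-0.0582 -0.0571 -0.0562]
0.007 139 x [-0.0581 -0.057  -0.0563]
0.011 458 x [-0.0572 -0.0445 -0.0297]
0.015 112 x [-0.0311 -0.0301 -0.0292]
0.019 224 x [-0.0304 -0.0199 -0.0055]
jaw yaw now 76.5
shift [  -1.1 -140.2 -150. ] roll -11.8 ee [0.4693 0.273  0.1149] F [ 0.7 -0.5 -3.8] w 0.0195 t 8.55 q [ 0.46  0.34  1.61  0.    1.2  -0.88]
```

```bash
python3 - <<'E'
from h import *
o=ctrl.get_obs();p=np.array(o['ee_pos']);M=R.from_euler('xyz',o['eef_rot']).as_matrix()
c=cam('wrist'); Q=(xyz(c)-p)@M
def f(n,x0,x1,y0,y1,zz=.006):
    k=(np.abs(Q[...,2])<zz)&(Q[...,1]>y0)&(Q[...,1]<y1)&(Q[...,0]>x0)&(Q[...,0]<x1); print(n,k.sum(),np.median(Q[...,1][k]),Q[...,2][k].mean())
f('knobface',-.082,-.042,-.05,-.04,.002); f('bossface',-.053,-.04,.004,.015); f('hubface',-.026,-.008,.012,.024)
E
```

```text
knobface 111 -0.04424293598994846 -6.263781961869201e-05
bossface 164 0.010614260406831588 8.963616530745911e-05
hubface 140 0.017682154737054995 4.1186986680237834e-05
```

Request:
servo_tool(
  motion=[-1, -25, -28, -2, -1, -60, -65, -5, -1, -100, -107, -9, -1, -130, -138, -11.8, -1, -140.7, -150, -11.8, -1, -140.7, -150, -11.8, -1, -140.7, -150, -11.8, -1, -140.7, -150, -11.8],
)

```text
time_s: 9.6
ee_pos: [0.5711, 0.0956, 0.1172]
eef_rot: [-0.082, 1.571, 1.461]
force: [-0.7, -0.2, -2.9]
grip_width: 0.0198
```

```bash
python3 - <<'E'
from h import *
plan([.5711,.0944,.116],88.3)
c=cam('scene'); save(c,'s6.png',(180,120,310,250),5)
plan([.5711,.0944,.083],88.3)
for q in([.5711,.0944,.085],[.5706,.0944,.121]): print((np.array(proj(c,q))-[180,120])*5)
E
```

```text
jaw yaw now 88.37
shift [ 1.2 -0.  -1.2] roll 0.07 ee [0.5711 0.0956 0.1172] F [-0.7 -0.2 -2.9] w 0.0198 t 9.6 q [ 0.1   0.41  1.5   0.    1.23 -1.44]
jaw yaw now 88.36
shift [34.3  0.1 -1.1] roll 0.06 ee [0.5712 0.0955 0.1173] F [ 0.1  0.1 -3.9] w 0.0194 t 9.65 q [ 0.1   0.41  1.5   0.    1.23 -1.44]
[320.87684595 370.68308941]
[322.33373035 309.67939728]
```

View pics/s6.png

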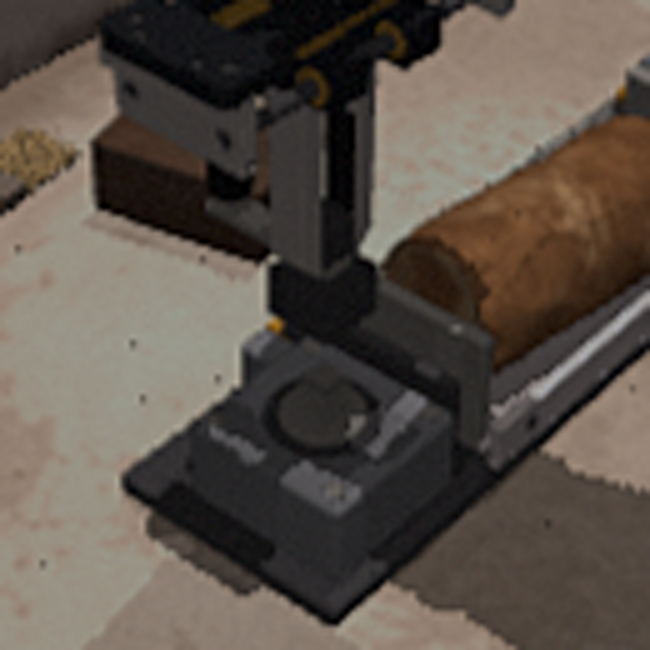

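Request:
servo_tool(
  motion=[12, 0, -1, 0, 24, 0, -1, 0, 32, 0, -1, 0, 35, 0, -1, 0, 38, 0, -1, 0, 41, 0, -1, 0, 41, 0, -1, 0],
)

```text
time_s: 10.52
ee_pos: [0.5715, 0.0939, 0.0761]
eef_rot: [-0.224, 1.57, 1.317]
force: [0.2, 2.8, -4.3]
grip_width: 0.0195
```

```bash
python3 - <<'E'
from h import *
plan([.5711,.0944,.058],88.3)
c=cam('scene'); save(c,'s7.png',(180,120,310,250),5)
E
```

```text
jaw yaw now 88.3
shift [18.1  0.4  0.5] roll 0.0 ee [0.5715 0.0939 0.0761] F [ 0.2  2.8 -4.3] w 0.0195 t 10.53 q [ 0.1   0.46  1.54  0.    1.15 -1.44]
```

View pics/s7.png

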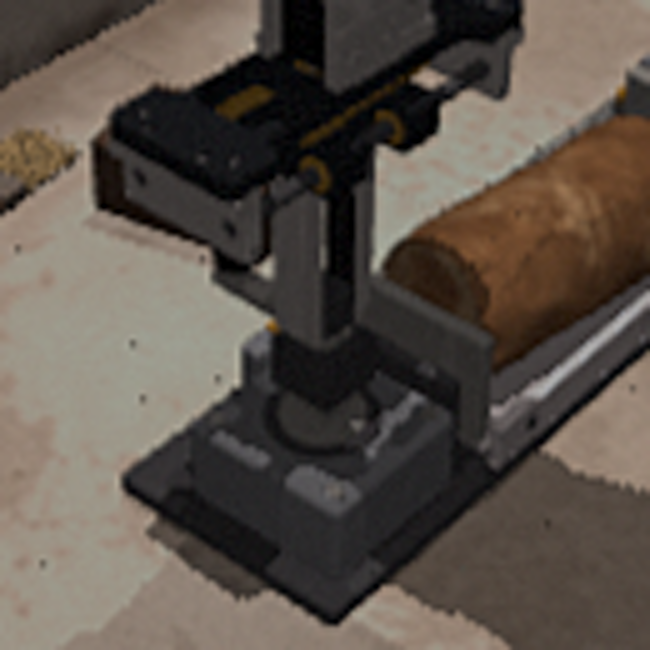

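Request:
servo_tool(
  motion=[3, 0, 0.8, 0, 7, 0, 0.8, 0, 11, 0, 0.8, 0, 14, 0, 0.8, 0, 16, 0, 0.8, 0, 17.5, 0, 0.8, 0, 17.5, 0, 0.8, 0],
)

```text
time_s: 11.45
ee_pos: [0.5714, 0.0943, 0.0585]
eef_rot: [1.769, 1.571, -2.973]
force: [-0.3, 1.5, -4.8]
grip_width: 0.0196
```

```bash
python3 - <<'E'
from h import *
plan([.5711,.0944,.058],88.3)
c=cam('scene'); save(c,'s8.png',(180,120,310,250),5)
E
```

```text
jaw yaw now 88.3
shift [0.5 0.3 0.1] roll -0.0 ee [0.5714 0.0943 0.0585] F [-0.3  1.5 -4.8] w 0.0196 t 11.45 q [ 0.1   0.48  1.55 -0.    1.11 -1.44]
```

View pics/s8.png

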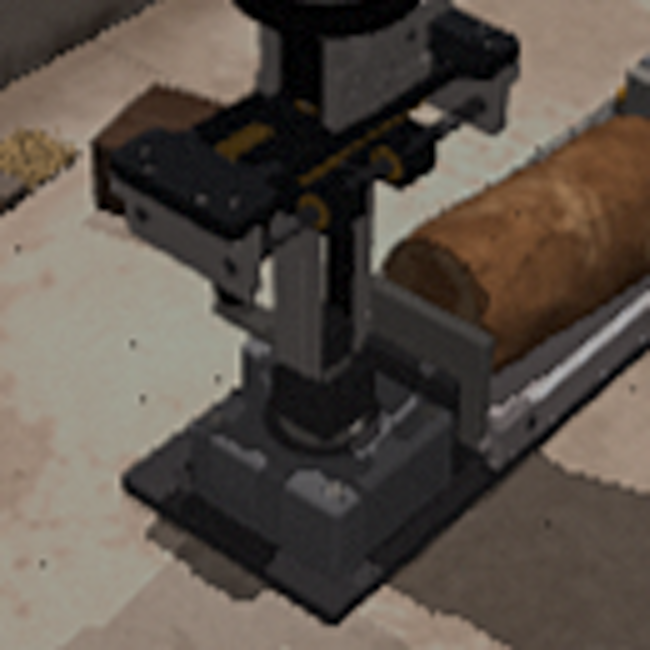

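Request:
servo_tool(
  motion=[1, 0, 0, 0, 2, 0, 0, 0, 3, 0, 0, 0, 3, 0, 0, 0],
)

```text
time_s: 12.0
ee_pos: [0.5718, 0.0943, 0.0581]
eef_rot: [-1.526, 1.569, 0.015]
force: [-12.5, -0.5, 21.7]
grip_width: 0.0197
```

The upward force rose to 22 N with ee_z at 0.0581, which puts the hub foot at 0.062, on the collar. I'll back off the pressure, release and rise.

Request:
servo_tool(
  motion=[-3, 0, 0, 0, -3, 0, 0, 0, -3, 0, 0, 0, -3, 0, 0, 0],
  gripper=0.5,
)

```text
time_s: 12.5
ee_pos: [0.5715, 0.0943, 0.0585]
eef_rot: [1.716, 1.571, -3.026]
force: [0.7, 1.1, -0.2]
grip_width: 0.0471
```

Request:
servo_tool(
  motion=[-20, 0, 0, 0, -60, 0, 0, 0, -85, 0, 0, 0, -85, 0, 0, 0, -85, 0, 0, 0],
)

```text
time_s: 13.12
ee_pos: [0.571, 0.0942, 0.1423]
eef_rot: [1.733, 1.569, -3.009]
force: [-0.5, -0.4, -0.1]
grip_width: 0.0469
```

```bash
python3 - <<'E'
from h import *
c=cam('scene'); save(c,'s9.png',(180,120,310,250),5)
w=cam('wrist'); save(w,'w9.png',s=1.5); t=cam('top'); save(t,'t9.png',s=1.5)
for x in(c,w,t): print('boss',bosscentre(x,.545,.597,.07,.12,.11,.12)); print('knob',bosscentre(x,.60,.65,.06,.13,.139,.152))
o=plan([.626,.0935,.09],None); np.savez('/tmp/w9',**{k:np.array(v) for k,v in w.items()})
E
```

```text
boss (78, array([0.5697, 0.0966, 0.1154], dtype=float32), ((571.07958984375, 95.22116088867188), (21.70079231262207, 21.080394744873047), 85.03580474853516))
knob (59, array([0.6237, 0.0959, 0.1459], dtype=float32), ((624.4691162109375, 94.27684020996094), (16.870227813720703, 19.439573287963867), 25.96472930908203))
boss (571, array([0.5695, 0.094 , 0.115 ], dtype=float32), ((570.016357421875, 94.00848388671875), (19.098913192749023, 19.371362686157227), 87.84076690673828))
knob (552, array([0.6231, 0.0924, 0.1455], dtype=float32), ((624.7360229492188, 92.34199523925781), (19.533655166625977, 19.778301239013672), 16.734874725341797))
boss (0, array([nan, nan, nan], dtype=float32), ((0.0, 0.0), (0.0, 0.0), 0.0))
knob (0, array([nan, nan, nan], dtype=float32), ((0.0, 0.0), (0.0, 0.0), 0.0))
shift [ 52.3 -55.    0.9] roll 0 ee [0.5711 0.0942 0.1424] F [ 0.1 -0.1  0.3] w 0.0466 t 13.28 q [ 0.1   0.39  1.47  0.    1.28 -1.44]h.py:22: RuntimeWarning: Mean of empty slice.
  p=Q[k].astype(np.float32); return len(p),p.mean(0).round(4),cv2.minAreaRect(p[:,:2]*1000)
  ret = um.true_divide(
```

View pics/w9.png

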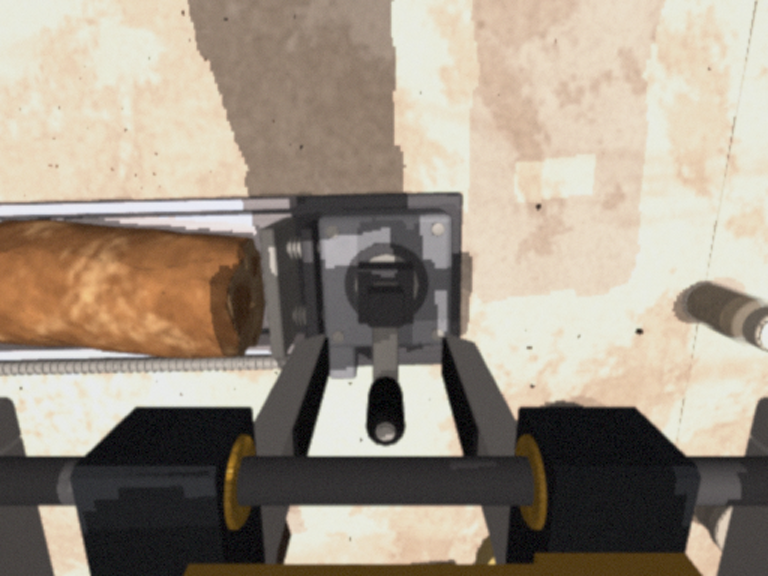

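View pics/s9.png

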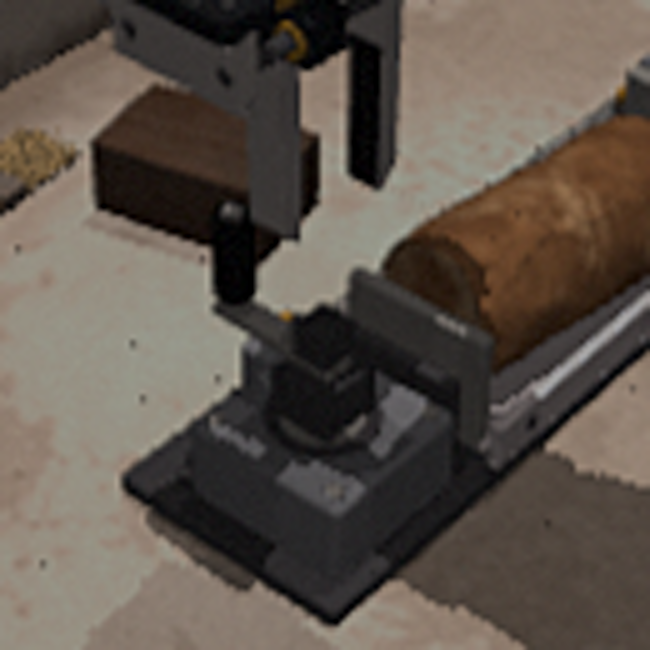

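The boss top at 0.115 and the knob top at 0.146 match a fully home crank (62+53 and 62+84 mm). I'll take the knob, and first work out the total gap from the starting pictures.

```bash
python3 - <<'E'
from h import *
plan([.6259,.0927,.0855],88.3)
for n in('top','scene'):
    c=dict(np.load(f'/tmp/{n}.npz')); W=xyz(c)
    C=np.array([.5711,.0943]); a=np.radians(-91.7); d=np.array([np.cos(a),np.sin(a)]); e=np.array([-d[1],d[0]])
    s=(W[...,:2]-C)@d; t=(W[...,:2]-C)@e
    for y in np.arange(.03,.34,.004):
        k=(s>y)&(s<y+.004)&(np.abs(t)<.035)&(W[...,2]>.0)
        print(n,round(y*1000),k.sum(),np.percentile(W[...,2][k],[10,50,90]).round(3) if k.any() else '')
E
```

```text
jaw yaw now 88.3
shift [ 56.8 -55.    0.1] roll -0.0 ee [0.5711 0.0942 0.1424] F [ 0.1 -0.1  0.3] w 0.0466 t 13.28 q [ 0.1   0.39  1.47  0.    1.28 -1.44]
top 30 62 [0.056 0.058 0.06 ]
top 34 62 [0.056 0.058 0.059]
top 38 56 [0.056 0.058 0.06 ]
top 42 41 [0.031 0.054 0.065]
top 46 66 [0.05  0.067 0.069]
top 50 50 [0.066 0.067 0.069]
top 54 29 [0.013 0.05  0.065]
top 58 45 [0.01  0.013 0.053]
top 62 66 [0.01  0.013 0.062]
top 66 113 [0.025 0.077 0.083]
top 70 54 [0.08  0.082 0.083]
top 74 16 [0.079 0.081 0.082]
top 78 15 [0.012 0.014 0.016]
top 82 45 [0.011 0.014 0.016]
top 86 55 [0.012 0.014 0.071]
top 90 137 [0.013 0.053 0.091]
top 94 69 [0.016 0.089 0.096]
top 98 67 [0.05  0.091 0.096]
top 102 68 [0.06  0.089 0.097]
top 106 68 [0.051 0.089 0.096]
top 110 71 [0.051 0.089 0.096]
top 114 60 [0.069 0.09  0.096]
top 118 67 [0.065 0.09  0.096]
top 122 65 [0.048 0.089 0.096]
top 126 67 [0.069 0.092 0.096]
top 130 68 [0.065 0.091 0.097]
top 134 68 [0.067 0.091 0.096]
top 138 68 [0.066 0.091 0.097]
top 142 67 [0.069 0.091 0.097]
top 146 68 [0.062 0.09  0.096]
top 150 65 [0.065 0.092 0.097]

[... 3174 characters left out ...]
e 250 22 [0.072 0.091 0.096]
scene 254 20 [0.017 0.09  0.096]
scene 258 7 [0.053 0.083 0.094]
scene 262 1 [0.015 0.015 0.015]
scene 266 2 [0.016 0.016 0.017]
scene 270 0 
scene 274 2 [0.014 0.014 0.015]
scene 278 2 [0.016 0.016 0.016]
scene 282 0 
scene 286 3 [0.016 0.016 0.017]
scene 290 2 [0.016 0.016 0.016]
scene 294 20 [0.023 0.048 0.072]
scene 298 191 [0.03  0.066 0.082]
scene 302 85 [0.04  0.071 0.084]
scene 306 29 [0.05  0.084 0.085]
scene 310 9 [0.079 0.083 0.085]
scene 314 2 [0.052 0.066 0.08 ]
scene 318 3 [0.049 0.05  0.05 ]
scene 322 1 [0.048 0.048 0.048]
scene 326 1 [0.015 0.015 0.015]
scene 330 1 [0.017 0.017 0.017]
scene 334 1 [0.015 0.015 0.015]
scene 338 3 [0.016 0.017 0.018]
```

```bash
python3 - <<'E'
from h import *
c=dict(np.load('/tmp/top.npz')); save(c,'t10.png',(285,145,445,220),5)
E
```

```text
(no output)
```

View pics/t10.png

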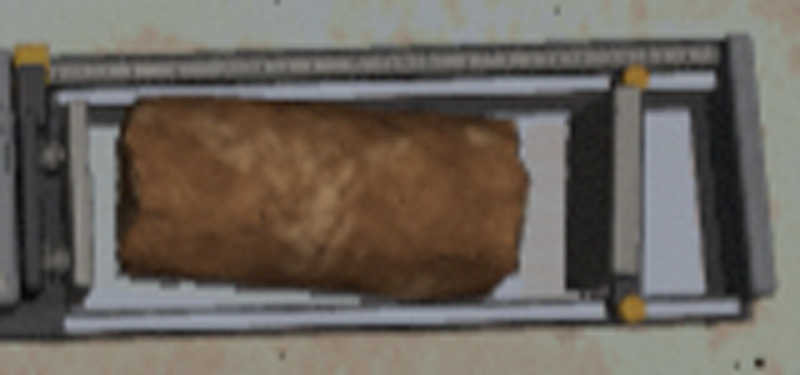

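Request:
servo_tool(
  motion=[0, -25, 0, 0, 0, -50, 0, 0, 0, -55, 0, 0, 0, -55, 0, 0, 20, -55, 0, 0, 45, -55, 0, 0, 57, -55, 0, 0, 57, -55, 0, 0, 57, -55, 0, 0],
  gripper=0.5,
  force=25,
)

```text
time_s: 14.4
ee_pos: [0.6268, 0.0927, 0.0878]
eef_rot: [-1.446, 1.569, 0.095]
force: [0.1, -0.4, -0.4]
grip_width: 0.0471
```

Request:
servo_tool(
  motion=[0, 0, 0, 0, 0, 0, 0, 0, 0, 0, 0, 0, 0, 0, 0, 0],
  gripper=0,
  force=25,
)

```text
time_s: 14.9
ee_pos: [0.6266, 0.0927, 0.0868]
eef_rot: [-1.452, 1.57, 0.089]
force: [0.5, -0.7, 0.5]
grip_width: 0.0203
```

```bash
python3 - <<'E'
from h import *
plan([.6259,.0927,.0855],88.3)
c=cam('scene'); save(c,'s11.png',(180,100,320,250),4)
E
```

```text
jaw yaw now 88.3
shift [1.3 0.7 0. ] roll -0.0 ee [0.6266 0.0927 0.0868] F [ 0.5 -0.7  0.5] w 0.0203 t 14.9 q [ 0.09  0.56  1.36 -0.    1.23 -1.45]
```

View pics/s11.png

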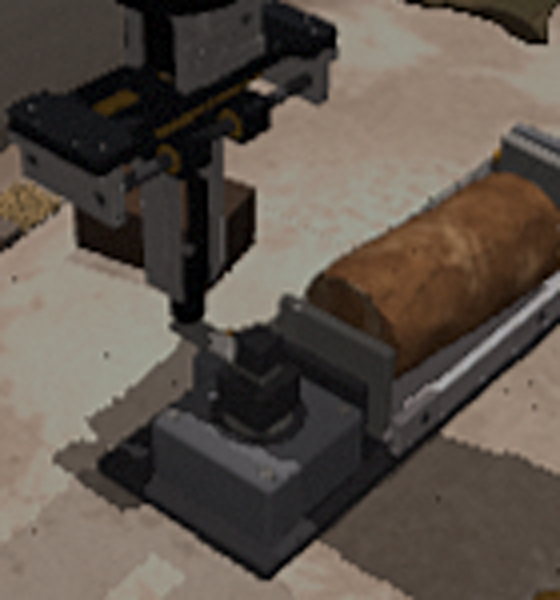

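Request:
servo_tool(
  motion=[0, 0.7, -8.6, 0, 0, 2.7, -17, 0, 0, 10.5, -32.3, 0, 0, 22.7, -44.5, 0, 0, 38, -52.3, 0, 0, 55, -55, 0, 0, 55, -55, 0, 0, 55, -55, 0],
)

```text
time_s: 15.95
ee_pos: [0.5697, 0.0394, 0.0866]
eef_rot: [0.019, 1.57, 1.56]
force: [0.6, 4.7, -1.1]
grip_width: 0.0204
```

```bash
python3 - <<'E'
from h import *
a=np.radians(-91.7); C=np.array([.5709,.0943]); p=C+.055*np.array([np.cos(a),np.sin(a)]); print(p)
plan([p[0],p[1],.0855],88.3); print(ctrl.get_obs()['moment'])
c=cam('scene'); save(c,'s12.png',(180,100,320,250),4)
E
```

```text
[0.56926836 0.03932421]
jaw yaw now 88.29
shift [ 1.1  0.4 -0.1] roll -0.01 ee [0.5697 0.0394 0.0866] F [ 0.6  4.7 -1.1] w 0.0204 t 15.95 q [ 0.    0.43  1.55  0.    1.16 -1.54]
[ 1.12482638 -0.34379636  0.01459083]
```

View pics/s12.png

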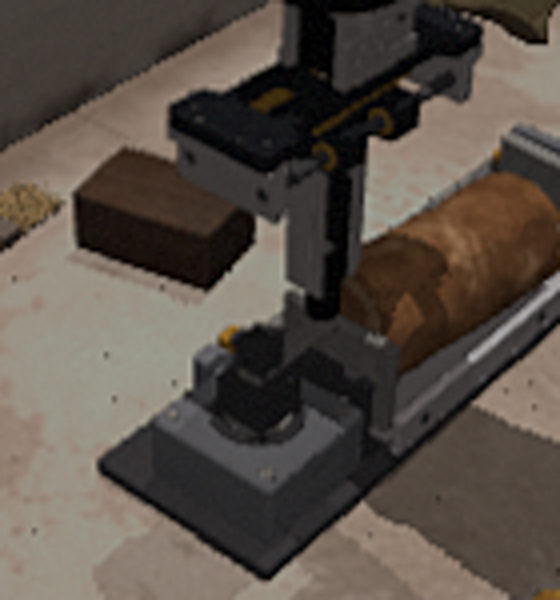

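Request:
servo_tool(
  motion=[0, 17, 2.7, 0, 0, 32.3, 10.5, 0, 0, 44.5, 22.7, 0, 0, 52.3, 38, 0, 0, 55, 55, 0, 0, 52.3, 72, 0, 0, 44.5, 87.3, 0, 0, 32.3, 99.5, 0, 0, 17, 107.3, 0, 0, 0, 110, 0, 0, -17, 107.3, 0, 0, -32.3, 99.5, 0, 0, -44.5, 87.3, 0, 0, -52.3, 72, 0, 0, -55, 55, 0, 0, -52.3, 38, 0, 0, -44.5, 22.7, 0, 0, -32.3, 10.5, 0, 0, -17, 2.7, 0, 0, 0, 0, 0],
)

```text
time_s: 18.5
ee_pos: [0.5703, 0.0394, 0.0868]
eef_rot: [-1.097, 1.568, 0.443]
force: [6.8, 10.7, -5.3]
grip_width: 0.0203
```

```bash
cat >> h.py <<'E'
def edges(c):
    W=xyz(c); C=np.array([.5711,.0943]); a=np.radians(-91.7); d=np.array([np.cos(a),np.sin(a)]); e=np.array([-d[1],d[0]])
    s=(W[...,:2]-C)@d; t=(W[...,:2]-C)@e; z=W[...,2]
    k=(z>.0795)&(z<.0865)&(np.abs(t)<.045)&(s>.055)&(s<.325)
    h=np.histogram(s[k],np.arange(.056,.325,.004)); print('z80-86:',[(round(b*1000),int(n)) for n,b in zip(h[0],h[1]) if n>9])
    k=(z>.0875)&(z<.105)&(np.abs(t)<.03)&(s>.05)&(s<.31)
    if k.any(): print('core',np.percentile(s[k],[0.5,2,98,99.5]).round(4))
E
python3 - <<'E'
from h import *
plan([.56927,.0393,.0855],88.3)
for n in('top','scene'): print(n,'start'); edges(dict(np.load(f'/tmp/{n}.npz')))
for n in('top','scene'):
    c=cam(n);print(n);edges(c)
    save(c,n+'13.png',(285,145,445,220) if n=='top' else (180,100,370,250),5 if n=='top' else 4)
E
```

```text
jaw yaw now 88.27
shift [ 1.3  1.  -0.1] roll -0.03 ee [0.5703 0.0394 0.0868] F [ 6.8 10.7 -5.3] w 0.0203 t 18.5 q [ 0.    0.43  1.55  0.    1.16 -1.54]
top start
z80-86: [(64, 27), (68, 66), (72, 44), (92, 15), (96, 14), (100, 16), (104, 12), (108, 11), (116, 10), (120, 11), (128, 10), (140, 12), (148, 12), (152, 12), (160, 11), (168, 10), (172, 12), (176, 10), (180, 13), (184, 10), (188, 12), (200, 10), (204, 13), (208, 12), (216, 11), (248, 11), (300, 30), (304, 56), (308, 68), (312, 24)]
core [0.0921 0.0959 0.2571 0.2606]
scene start
z80-86: [(64, 55), (68, 39), (72, 15), (88, 32), (92, 23), (100, 10), (300, 35), (304, 35), (308, 14)]
core [0.089  0.0903 0.2537 0.2573]
top
z80-86: [(204, 12), (208, 10), (216, 11), (220, 11), (236, 10), (240, 12), (256, 10), (264, 10), (300, 37), (304, 62), (308, 62), (312, 30)]
core [0.1989 0.2006 0.2707 0.2738]
scene
z80-86: [(88, 36), (92, 24), (96, 19), (100, 17), (104, 20), (296, 11), (300, 37), (304, 28), (308, 20)]
core [0.0517 0.1001 0.2643 0.2711]
```

View pics/scene13.png

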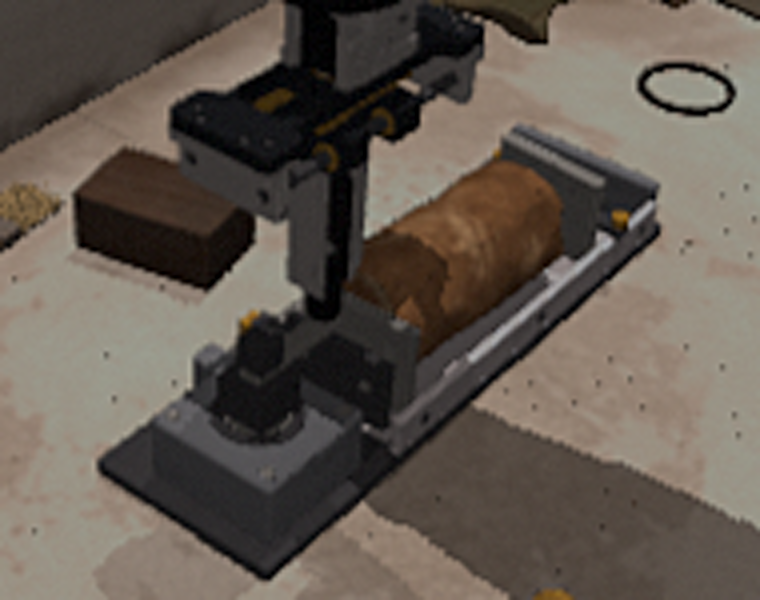

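View pics/top13.png

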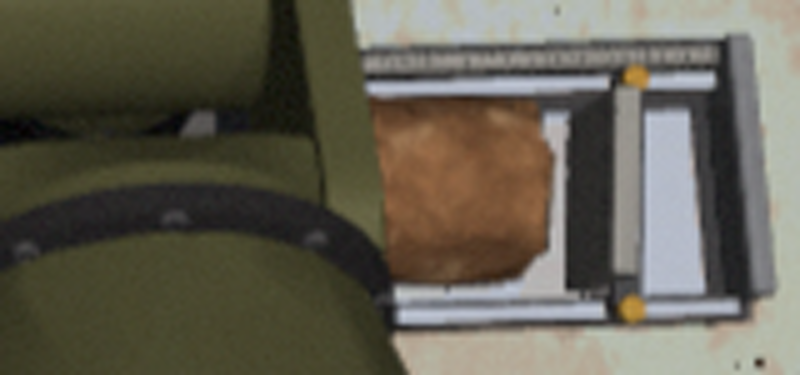

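Turned 1.25 so far: the plate has moved about 25 mm and the crank is still home. The estimate from the plate spacing is that the core is held at about 2.45 turns. I'll make one more full turn and then look closely.

Request:
servo_tool(
  motion=[0, 17, 2.7, 0, 0, 32.3, 10.5, 0, 0, 44.5, 22.7, 0, 0, 52.3, 38, 0, 0, 55, 55, 0, 0, 52.3, 72, 0, 0, 44.5, 87.3, 0, 0, 32.3, 99.5, 0, 0, 17, 107.3, 0, 0, 0, 110, 0, 0, -17, 107.3, 0, 0, -32.3, 99.5, 0, 0, -44.5, 87.3, 0, 0, -52.3, 72, 0, 0, -55, 55, 0, 0, -52.3, 38, 0, 0, -44.5, 22.7, 0, 0, -32.3, 10.5, 0, 0, -17, 2.7, 0, 0, 0, 0, 0],
)

```text
time_s: 21.1
ee_pos: [0.5703, 0.0394, 0.0869]
eef_rot: [-1.11, 1.568, 0.431]
force: [7.2, 10.1, -6.1]
grip_width: 0.0204
```

Request:
servo_tool(
  motion=[0, 0, 0, 0, 0, 0, 0, 0],
)

```text
time_s: 21.35
ee_pos: [0.5698, 0.0394, 0.0866]
eef_rot: [-0.095, 1.57, 1.446]
force: [1.3, 4.0, -0.6]
grip_width: 0.0203
```

```bash
python3 - <<'E'
from h import *
plan([.56927,.0393,.0855],88.3)
for n in('top','scene'):
    c=cam(n);print(n);edges(c)
    save(c,n+'14.png',(345,145,445,220) if n=='top' else (180,100,370,250),7 if n=='top' else 4)
E
```

```text
jaw yaw now 88.29
shift [ 1.1  0.5 -0.1] roll -0.01 ee [0.5698 0.0394 0.0866] F [ 1.3  4.  -0.6] w 0.0203 t 21.35 q [ 0.    0.43  1.55  0.    1.16 -1.54]
top
z80-86: [(212, 12), (216, 11), (224, 10), (228, 12), (232, 10), (300, 33), (304, 64), (308, 61), (312, 32)]
core [0.1986 0.2007 0.2902 0.2936]
scene
z80-86: [(108, 39), (112, 30), (116, 22), (120, 20), (124, 19), (300, 24), (304, 22), (308, 19)]
core [0.0523 0.0616 0.2829 0.2885]
```

View pics/scene14.png

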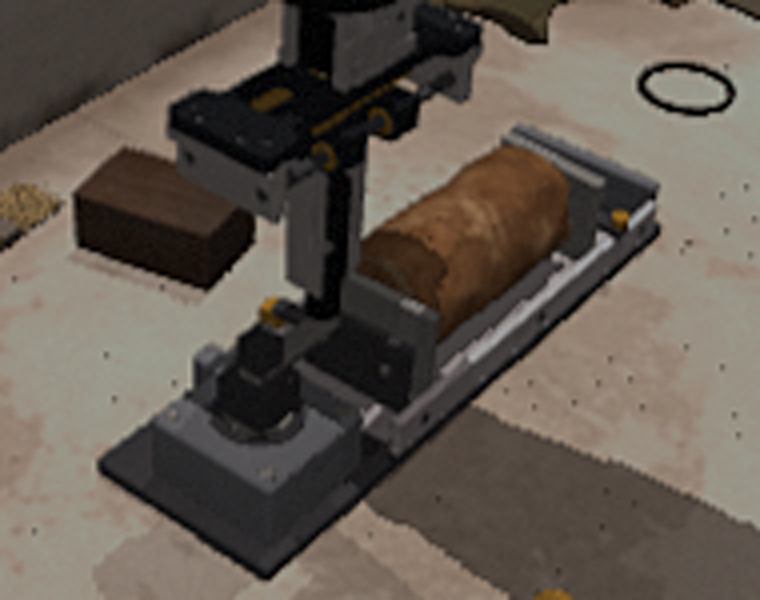

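View pics/top14.png

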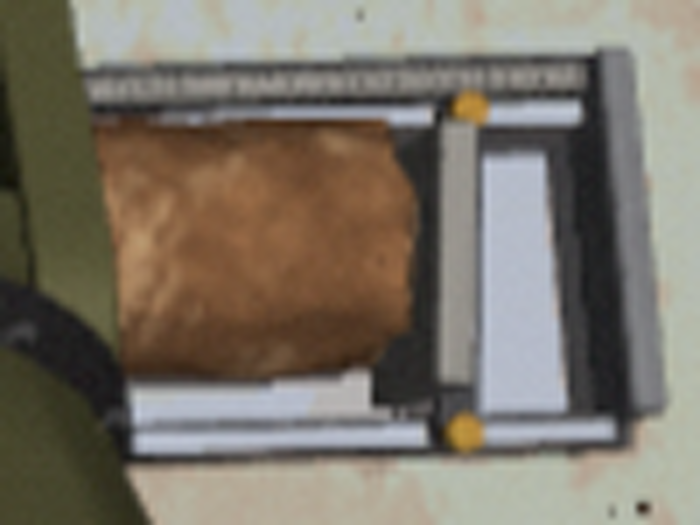

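```bash
cat >> h.py <<'E'
BOX=(375,165,400,195)
def snap(name):
    c=cam('top'); np.savez('/tmp/'+name,**{k:np.array(v) for k,v in c.items()}); s=cam('scene'); np.savez('/tmp/'+name+'_s',**{k:np.array(v) for k,v in s.items()}); return c,s
def flow(a,b,lo,hi):
    """shift of core along bed between snaps, mm"""
    A=np.load('/tmp/'+a+'.npz')['color'];B=np.load('/tmp/'+b+'.npz')['color']
    ga=cv2.cvtColor(A,cv2.COLOR_RGB2GRAY);gb=cv2.cvtColor(B,cv2.COLOR_RGB2GRAY)
    c=dict(np.load('/tmp/'+a+'.npz'));W=xyz(c)
    m=np.zeros_like(ga); m[168:200,lo:hi]=255
    p=cv2.goodFeaturesToTrack(ga,80,.01,2,mask=m)
    q,st,_=cv2.calcOpticalFlowPyrLK(ga,gb,p,None,winSize=(11,11),maxLevel=2)
    d=(q-p)[st.ravel()==1].reshape(-1,2); 
    print('flow px',len(d),np.median(d,0).round(3),'IQR',np.percentile(d[:,0],[25,75]).round(2),'mm',round(np.median(d[:,0])*.84/392.6*1000,2))
E
python3 - <<'E'
from h import *
snap('a0')
E
```

Request:
servo_tool(
  motion=[0, 11.4, 1.2, 0, 0, 22.4, 4.8, 0, 0, 32.3, 10.5, 0, 0, 40.9, 18.2, 0, 0, 47.6, 27.5, 0, 0, 52.3, 38, 0, 0, 52.3, 38, 0, 0, 52.3, 38, 0],
)

```text
time_s: 22.55
ee_pos: [0.5186, 0.0781, 0.0868]
eef_rot: [2.438, 1.57, -2.304]
force: [-4.2, -4.1, 3.5]
grip_width: 0.0204
```

```bash
python3 - <<'E'
from h import *
o=ctrl.get_obs(); d=np.array(o['ee_pos'][:2])-[.5709,.0943]; print(np.degrees(np.arctan2(d[1],d[0])),np.hypot(*d))
plan([.6,.1,.0855],88.3)
c,s=snap('a1'); edges(c);edges(s); flow('a0','a1',368,402)
save(c,'top15.png',(345,145,445,220),7); save(s,'scene15.png',(180,100,370,250),4)
E
```

```text
-162.80217889048893 0.05478334544141661
jaw yaw now 88.29
shift [  1.2 -80.7  24.3] roll -0.01 ee [0.5186 0.0781 0.0868] F [-4.2 -4.1  3.5] w 0.0204 t 22.55 q [ 0.08  0.33  1.69 -0.    1.12 -1.46]
z80-86: [(136, 15), (140, 12), (144, 11), (148, 12), (152, 15), (176, 11), (188, 11), (192, 11), (196, 10), (204, 12), (212, 10), (216, 10), (224, 10), (228, 11), (240, 11), (244, 11), (284, 11), (300, 32), (304, 62), (308, 63), (312, 31)]
core [0.1294 0.1346 0.2921 0.2955]
z80-86: [(112, 15), (116, 21), (128, 15), (296, 10), (300, 12), (304, 20), (308, 14)]
core [0.1279 0.1315 0.2886 0.2926]
flow px 22 [-35.94    0.042] IQR [-61.81  -0.11] mm -76.9
```

View pics/top15.png

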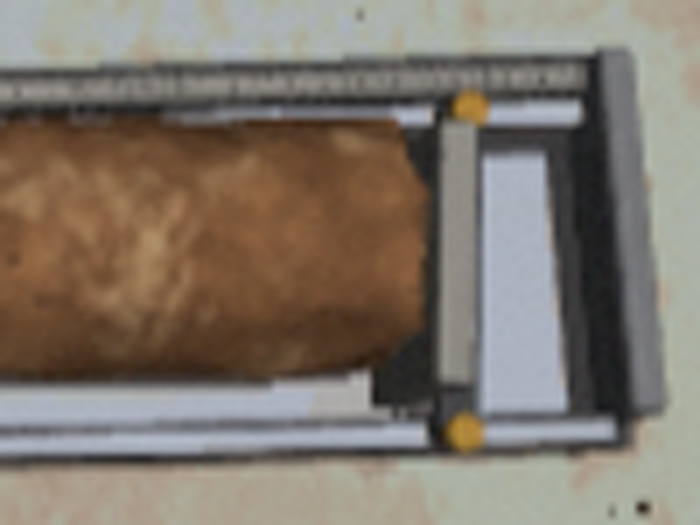

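View pics/scene15.png

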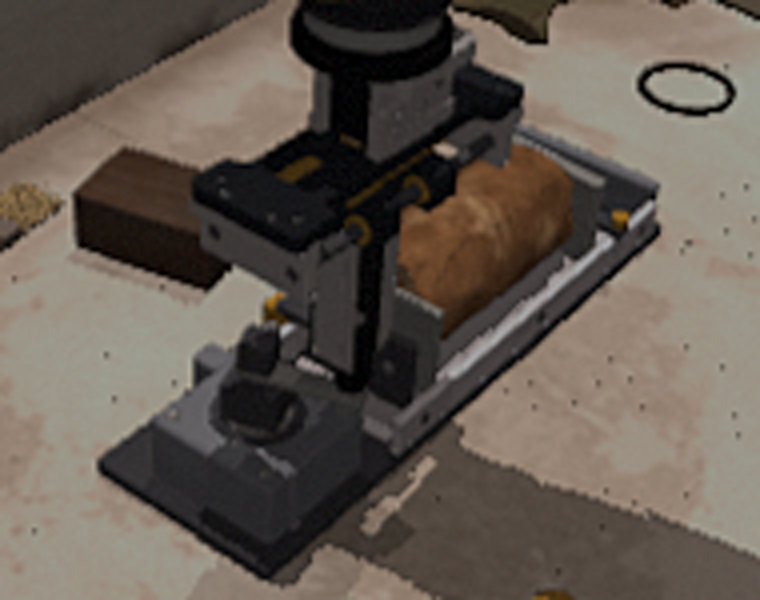

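Request:
servo_tool(
  motion=[0, 2.4, 11.2, 0, 0, 2.4, 22.7, 0, 0, 0, 34, 0, 0, 0, 34, 0, 0, 0, 34, 0],
)

```text
time_s: 23.28
ee_pos: [0.5192, 0.1128, 0.0868]
eef_rot: [1.473, 1.569, 3.015]
force: [-7.4, 0.6, 7.0]
grip_width: 0.0204
```

```bash
cat >> h.py <<'E'
def tm(a,b,u0=376,u1=404,v0=166,v1=198):
    f=lambda n:cv2.GaussianBlur(cv2.cvtColor(np.load('/tmp/'+n+'.npz')['color'],cv2.COLOR_RGB2GRAY).astype(np.float32),(0,0),.7)
    A=f(a);B=f(b)
    W=np.eye(2,3,dtype=np.float32)
    best=None
    for g in range(-2,5):
        W=np.array([[1,0,u0+g],[0,1,v0]],np.float32)
        try: cc,W=cv2.findTransformECC(A[v0:v1,u0:u1].copy(),B,W,cv2.MOTION_TRANSLATION,(3,200,1e-5))
        except cv2.error: continue
        if best is None or cc>best[0]: best=(cc,W[0,2]-u0,W[1,2]-v0)
    print('ECC',a,b,np.round(best,3),'mm',round(best[1]*.84/392.6*1000,2))
E
python3 - <<'E'
from h import *
o=ctrl.get_obs(); d=np.array(o['ee_pos'][:2])-[.5709,.0943]; print(np.degrees(np.arctan2(d[1],d[0])),np.hypot(*d),np.array(o['force']).round(1))
c,s=snap('a2'); edges(c);edges(s)
for x,y in(('a0','a1'),('a1','a2')): tm(x,y)
save(c,'top16.png',(345,145,445,220),7)
E
```

```text
160.35736703524327 0.05491460327056068 [-7.4  0.6  7. ]
z80-86: [(116, 47), (120, 63), (124, 32), (128, 19), (132, 13), (136, 16), (140, 13), (144, 12), (148, 12), (152, 14), (156, 10), (164, 11), (180, 10), (184, 11), (192, 13), (196, 12), (204, 10), (212, 13), (220, 10), (224, 11), (236, 11), (248, 11), (288, 11), (300, 29), (304, 61), (308, 65), (312, 31)]
core [0.1268 0.1309 0.2944 0.2978]
z80-86: [(112, 12), (116, 37), (120, 30), (124, 15), (128, 23), (296, 11), (300, 10), (304, 15), (308, 12)]
core [0.1237 0.1256 0.2911 0.295 ]
ECC a0 a1 [ 0.991  1.415 -0.262] mm 3.03
ECC a1 a2 [ 0.992  0.65  -0.131] mm 1.39
```

View pics/top16.png

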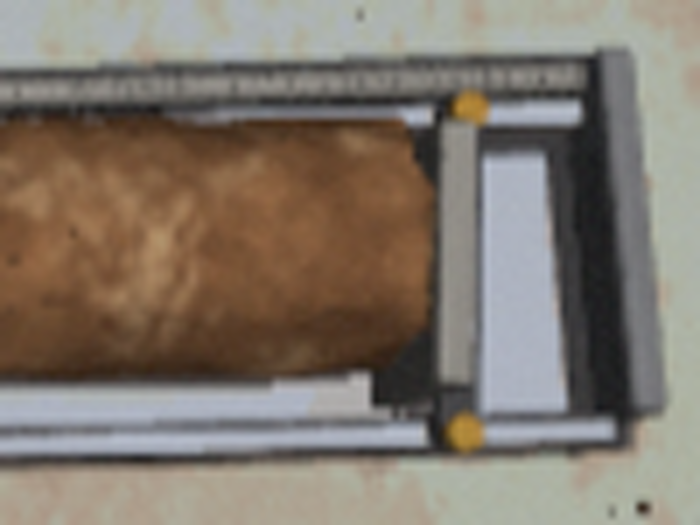

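Request:
servo_tool(
  motion=[0, -4.7, 10.5, 0, 0, -11.4, 19.8, 0, 0, -20, 27.5, 0, 0, -20, 27.5, 0, 0, -20, 27.5, 0],
)

```text
time_s: 24.0
ee_pos: [0.5402, 0.1403, 0.0868]
eef_rot: [0.789, 1.569, 2.33]
force: [-5.5, 4.9, 5.4]
grip_width: 0.0204
```

```bash
cat > m.py <<'E'
from h import *
import sys
n=int(sys.argv[1])
o=ctrl.get_obs(); d=np.array(o['ee_pos'][:2])-[.5709,.0943]; print(np.degrees(np.arctan2(d[1],d[0])),np.hypot(*d),np.array(o['force']).round(1),o['ee_pos'],o['time_s'])
t=np.array([d[1],-d[0]])/np.hypot(*d); print('tangential push',-np.array(o['force'])[:2]@t)
c,s=snap(f'a{n}'); edges(c);edges(s)
for i in range(1,n): tm(f'a{i}',f'a{i+1}',366,400,170,194)
save(c,f'top{n+14}.png',(285,145,445,220),5)
E
python3 m.py 3
```

```text
123.73135573715813 0.055261537286962155 [-5.5  4.9  5.4] [0.54021329 0.14025828 0.08681174] 24.0
tangential push 1.8591998203717583
z80-86: [(116, 19), (120, 60), (124, 58), (128, 11), (132, 16), (136, 16), (140, 13), (144, 14), (148, 14), (152, 11), (156, 11), (172, 11), (180, 11), (184, 11), (188, 11), (196, 11), (200, 12), (204, 14), (208, 12), (216, 10), (220, 13), (228, 13), (236, 13), (248, 11), (300, 23), (304, 55), (308, 66), (312, 30)]
core [0.129  0.1331 0.296  0.299 ]
z80-86: [(116, 49), (120, 39), (124, 26), (128, 18), (132, 15), (136, 10), (296, 10), (304, 12), (308, 11)]
core [0.1249 0.127  0.2935 0.2982]
ECC a1 a2 [0.999 0.922 0.024] mm 1.97
ECC a2 a3 [ 0.998  0.922 -0.059] mm 1.97
```

View pics/top17.png

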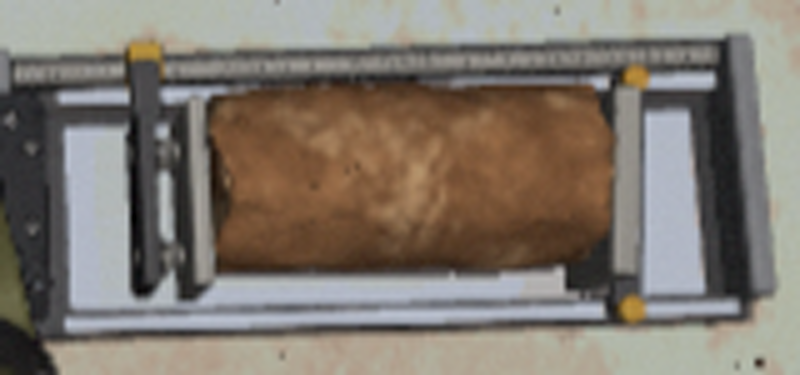

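Request:
servo_tool(
  motion=[0, -10, 5.7, 0, 0, -20.9, 9.3, 0, 0, -32.3, 10.5, 0, 0, -32.3, 10.5, 0, 0, -32.3, 10.5, 0],
)

```text
time_s: 24.72
ee_pos: [0.5731, 0.1498, 0.0869]
eef_rot: [0.304, 1.569, 1.845]
force: [-4.4, 4.5, 5.2]
grip_width: 0.0201
```

```bash
python3 m.py 4
```

```text
87.68559732264129 0.055585535345865064 [-4.4  4.5  5.2] [0.57314471 0.14984019 0.0868548 ] 24.725
tangential push 4.5955837147682885
z80-86: [(116, 19), (120, 63), (124, 58), (128, 11), (132, 21), (136, 13), (140, 12), (144, 15), (148, 15), (152, 14), (160, 11), (168, 11), (172, 11), (176, 12), (180, 12), (188, 11), (192, 10), (196, 10), (200, 13), (204, 10), (208, 11), (212, 10), (220, 11), (224, 10), (228, 10), (232, 12), (240, 11), (244, 11), (296, 13), (300, 27), (304, 58), (308, 64), (312, 30)]
core [0.1291 0.1329 0.2961 0.2991]
z80-86: [(116, 52), (120, 36), (124, 29), (128, 20), (132, 17), (136, 10), (296, 10), (300, 13), (304, 11), (308, 11)]
core [0.126  0.1279 0.2929 0.2973]
ECC a1 a2 [0.999 0.922 0.024] mm 1.97
ECC a2 a3 [ 0.998  0.922 -0.059] mm 1.97
ECC a3 a4 [ 0.998  0.184 -0.035] mm 0.39
```

View pics/top18.png

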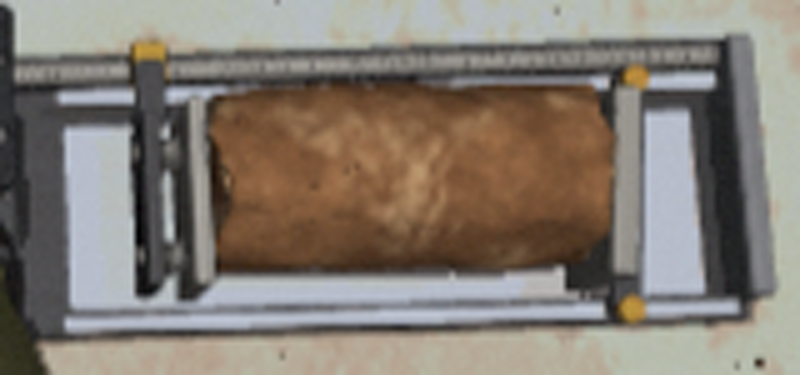

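Over the last 36° step the core moved only 0.4 mm where 2 mm would be free travel, so it is now stopped and the springs have taken up about 1.6 mm (around 23 N). I'll wind 40° more, for about 40 N.

Request:
servo_tool(
  motion=[0, -12.4, -1.4, 0, 0, -25, -6, 0, 0, -35.4, -12.9, 0, 0, -35.4, -12.9, 0, 0, -35.4, -12.9, 0],
)

```text
time_s: 25.45
ee_pos: [0.6083, 0.1357, 0.0867]
eef_rot: [0.034, 1.569, 1.575]
force: [-1.3, 5.2, 3.8]
grip_width: 0.0207
```

```bash
python3 m.py 5
python3 - <<'E'
from h import *
# carriage (yellow end) motion
for i in range(2,5): tm(f'a{i}',f'a{i+1}',310,320,152,160)
E
```

```text
47.91398061481801 0.055848927175884626 [-1.3  5.2  3.8] [0.60833249 0.13574769 0.08674858] 25.45
tangential push 4.453044751413991
z80-86: [(116, 14), (120, 56), (124, 63), (128, 12), (132, 15), (136, 15), (140, 13), (144, 15), (148, 11), (152, 12), (156, 11), (160, 11), (164, 10), (172, 12), (176, 10), (180, 10), (192, 11), (196, 11), (204, 10), (228, 12), (232, 12), (240, 12), (248, 11), (252, 10), (264, 10), (296, 12), (300, 23), (304, 64), (308, 61), (312, 32)]
core [0.1293 0.1334 0.2961 0.2988]
z80-86: [(116, 43), (120, 45), (124, 19), (128, 26), (132, 14), (136, 11), (296, 12), (300, 10), (304, 12), (308, 11)]
core [0.1251 0.1275 0.2915 0.2971]
ECC a1 a2 [0.999 0.922 0.024] mm 1.97
ECC a2 a3 [ 0.998  0.922 -0.059] mm 1.97
ECC a3 a4 [ 0.998  0.184 -0.035] mm 0.39
ECC a4 a5 [ 0.998  0.191 -0.016] mm 0.41
ECC a2 a3 [ 0.992  1.265 -0.023] mm 2.71
ECC a3 a4 [ 0.993  1.342 -0.022] mm 2.87
ECC a4 a5 [ 0.995  1.472 -0.006] mm 3.15
```

View pics/top19.png

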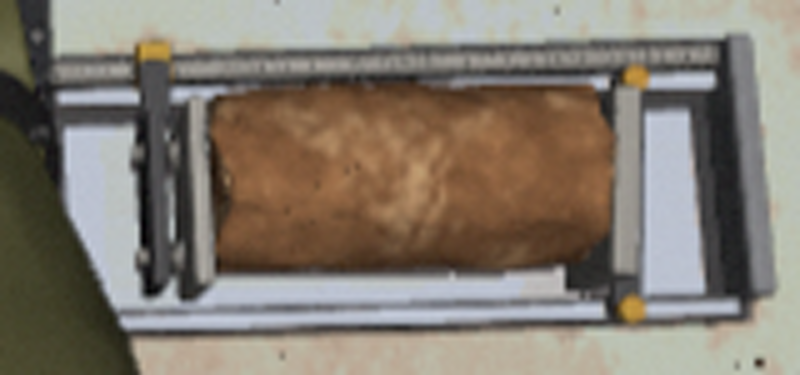

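The core is stopped and the spring gap has shortened by about 3.4–4.2 mm, which puts the squeeze at roughly 37–44 N. That is firm and well below 90 N. I'll release and rise.

Request:
servo_tool(
  motion=[0, 0, 0, 0, 0, 0, 0, 0, 0, 0, 0, 0],
  gripper=0.5,
)

```text
time_s: 25.92
ee_pos: [0.6082, 0.1351, 0.0865]
eef_rot: [2.858, 1.571, -1.885]
force: [-0.7, -0.2, -0.4]
grip_width: 0.0457
```

Request:
servo_tool(
  motion=[-20, 0, 0, 0, -50, 0, 0, 0, -90, 0, 0, 0, -120, 0, 0, 0, -120, 0, 0, 0],
)

```text
time_s: 26.55
ee_pos: [0.609, 0.1353, 0.2089]
eef_rot: [-1.413, 1.567, 0.128]
force: [-0.3, -0.1, 0.3]
grip_width: 0.0469
```

Request:
servo_tool(
  motion=[0, 50, 30, 0, 0, 100, 60, 0, 0, 150, 90, 0, 0, 180, 110, 0, 0, 200, 125, 0, 0, 200, 125, 0, 0, 200, 125, 0],
)

```text
time_s: 27.42
ee_pos: [0.4123, 0.2657, 0.206]
eef_rot: [2.295, 1.57, -2.447]
force: [0.3, -0.3, 0.7]
grip_width: 0.047
```

```bash
python3 - <<'E'
from h import *
plan([.5,.2,.2])
c,s=snap('a6'); edges(c)
tm('a3','a6',366,400,170,194); tm('a5','a6',366,400,170,194);tm('a5','a6',310,320,152,160)
for x in(c,s): print('boss',bosscentre(x,.545,.597,.07,.12,.105,.125)); print('knob',bosscentre(x,.585,.64,.115,.16,.137,.155))
P=xyz(c); Q=xyz(dict(np.load('/tmp/top.npz')))
for n,(u,v) in dict(tin=(205,125),vial=(156,173),weight=(270,277)).items(): print(n,Q[v,u].round(3),P[v,u].round(3))
save(c,'topF.png',s=1.5); save(s,'sceneF.png',s=1.5)
E
```

```text
shift [  5.9 -89.7 -63.1] roll 0 ee [0.4123 0.2657 0.206 ] F [ 0.3 -0.3  0.7] w 0.047 t 27.43 q [ 0.5   0.14  1.63 -0.    1.37 -1.04]
z80-86: [(116, 15), (120, 62), (124, 64), (128, 12), (132, 14), (136, 17), (140, 14), (144, 11), (148, 11), (152, 15), (156, 11), (160, 11), (168, 10), (172, 12), (176, 10), (180, 11), (184, 10), (188, 14), (196, 12), (204, 10), (224, 10), (232, 10), (252, 11), (292, 10), (300, 27), (304, 58), (308, 60), (312, 33)]
core [0.1292 0.1331 0.2964 0.299 ]
ECC a3 a6 [ 0.998  0.244 -0.041] mm 0.52
ECC a5 a6 [ 0.998  0.144 -0.015] mm 0.31
ECC a5 a6 [ 0.995  0.088 -0.143] mm 0.19
boss (94, array([0.5703, 0.094 , 0.1142], dtype=float32), ((571.2393798828125, 93.78755187988281), (19.841838836669922, 20.728252410888672), 49.376670837402344))
knob (84, array([0.6056, 0.1355, 0.145 ], dtype=float32), ((605.9581298828125, 135.943359375), (18.624711990356445, 18.288654327392578), 88.72953796386719))
boss (0, array([nan, nan, nan], dtype=float32), ((0.0, 0.0), (0.0, 0.0), 0.0))
knob (0, array([nan, nan, nan], dtype=float32), ((0.0, 0.0), (0.0, 0.0), 0.0))
tin [0.726 0.239 0.042] [0.726 0.239 0.042]
vial [0.606 0.344 0.078] [0.606 0.345 0.075]
weight [0.37  0.098 0.05 ] [0.37  0.098 0.047]h.py:22: RuntimeWarning: Mean of empty slice.
  p=Q[k].astype(np.float32); return len(p),p.mean(0).round(4),cv2.minAreaRect(p[:,:2]*1000)
  ret = um.true_divide(
```

View pics/topF.png

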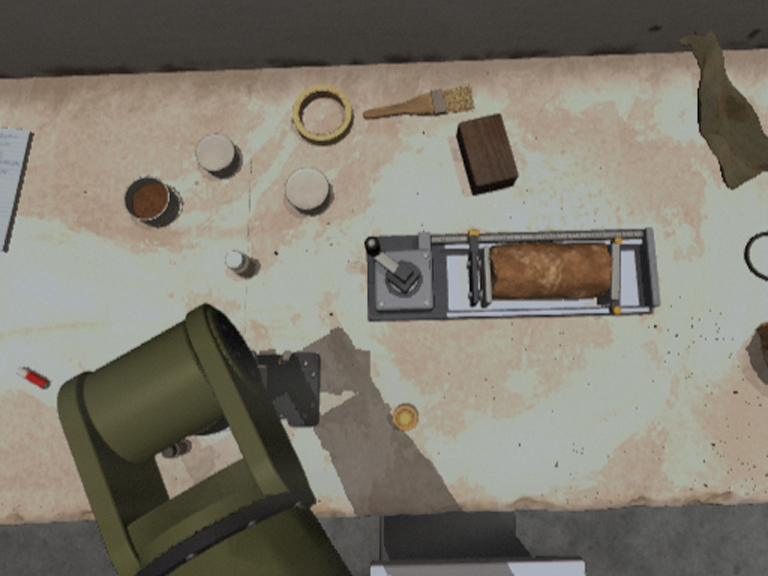

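View pics/sceneF.png

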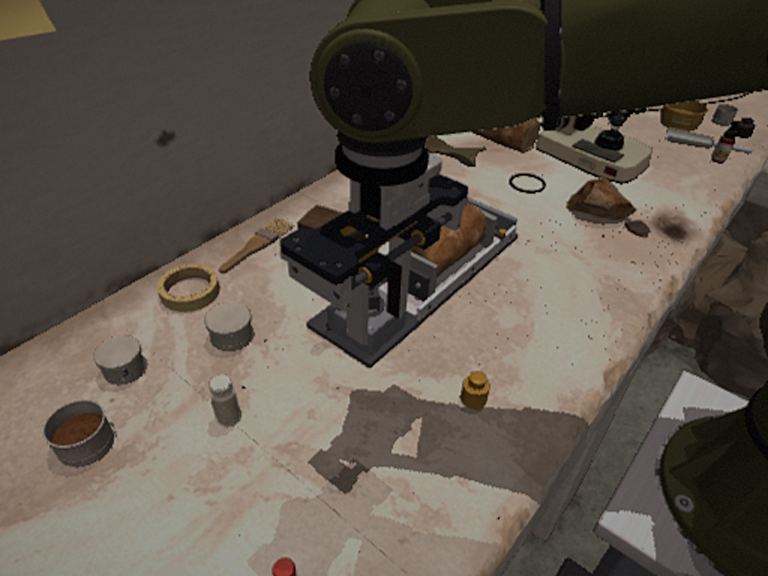

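The final views agree. The boss top is at 0.114, allowing for the top camera's bias of about 1 mm at the start, so the crank is fully home. The core has moved only 0.5 mm in total over the last 76° (4.2 mm of screw travel). That makes the spring give about 3.7 mm, or roughly 40 N. The tin, vial and weight have not moved, so I'll hand in.

```bash
python3 -c "
from station import ctrl
print(ctrl.hand_in())"
```

```text
the job is handed in; nothing more can be done
None
```

The crank is on the shaft, fully home, and the core is held against the far end plate at an estimated 40 N. I handed the job in at 27.5 s; no verdict is reported.

**What I did:** I set the crank on the shaft until it pressed back at about 22 N on the collar. Then I took the knob by its upper part and wound clockwise about 2.86 turns without regripping. I released, raised the arm and moved it clear.

**Last checks:**
- **Crank:** it is still home. The boss top measures 0.114–0.115 m against 0.115 expected, and the knob top 0.145 m against 0.146.
- **Squeeze:** over the last 76° of winding (4.2 mm of plate drive) the core moved only about 0.5 mm. The springs therefore gave about 3.7 mm, which is where the 40 N comes from. I did not measure the force directly.
- **Bystanders:** the tin, vial and weight are where they were, to within the camera noise of about 3 mm.

**What disagreed:**
- **TCP position:** both cameras showed the fingertips about 36 mm behind the stated TCP. My first grip closed above the boss and missed, without touching the crank. I allowed for the offset from then on.
- **Turns needed:** I estimated from the starting pictures that the core would be held at about 2.45 turns, but it was held at about 2.67. I went by the core's tracked motion instead.

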